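# Load the plug gauges and park their carrier in the dock

## Robot

A 6-joint arm with a two-finger parallel gripper is mounted at the origin on a cart in front of the work surface, level with it; the furniture and walls round the work are solid. World frame = base frame: x ahead of the robot, y to its left, z up, the work surface at z = 0. Lengths are in mm, angles in rad, forces in N, time in s.
With the tool pointing down it reaches from about 350 to 975 mm from the base axis. Payload 7.1 kg.
Tool frame: the origin (TCP) lies on the mounting face of the last link; the fingertips stand 182 mm ahead of it and the grasp point (between the pads) lies 163 mm ahead of it (ctrl.tip_reach is the distance from the TCP to the fingertips, in mm); z points along the fingers, y is the direction in which the jaws open and shut (so a half turn about z gives the same grasp; the last joint's range is limited). The gripper opens to 88 mm and grips with 3 to 60 N. Pads are 20 mm wide; open, the fingers measure 115 mm over their backs; the gripper's body (75 mm by 178 mm) begins 61 mm behind the grasp point.
Start: joints at [1.314, 0.423, 1.63, -0, 1.089, -0.019], TCP at [147.197, 607.404, 404.675] pointing down, gripper open.
Joint ranges: [-3, 3], [-0.9, 2.11], [0.09, 2.58], [-1.31, 4.45], [0.11, 2.69], [-2.54, 2.54]. Speed limits (rad/s): [2.39, 2.39, 3.01, 3.14, 3.14, 3.14].

## Interface

Orientations are given as a rotation vector (axis times angle).
In Python, from workcell import ctrl gives the robot as it stands.
- The arm moves only by the tool jog_arm, never from a script. Its argument "steps" is a list that holds one entry, the list of rows, each a list of 7 numbers: the shift along the tool's x, y, z in m, then the turn, a rotation vector about the tool's x, y, z in degrees, then the gripper's target within -1 to 1 (shut at 1, half-way at 0, fully open at -1). A call has 1 to 20 rows; each row shifts and turns the commanded pose from where the row before left it, along the tool's axes as they then stand; what a row does not reach is not made up. A row lasts 1/12 s, in which the tool goes at most 41.7 mm and 7.16 degrees, less where a joint would pass 70% of its speed; a pose out of reach is approached as far as the arm can. A call is refused whole if a number of a shift passes 0.0417 or a number of a turn 7.16, either way. A call with a gripper value outside its range is refused whole. The fingers move at their own pace and stop on an object; the grip force is fixed at half the most. Time passes only in rows, so rows that do not move let the fingers close. It gives the time, the measured TCP pose, the force and the opening at its end, in the units of the state.
- ctrl.get_obs(): the state, without advancing time (a new reading comes with each control period).
- ctrl.get_image(name): name is "scene" or "top"; returns the picture (480x640x3 uint8, red, green, blue); there is no depth.
- ctrl.camera_info(name): a dict with "fx", "fy", "cx", "cy" (pixels), "dist" ([k1, k2, p1, p2, k3] as OpenCV has them; the pictures are not rectified), "origin" and "attitude" of the camera in the world. Camera axes: x right, y down, z forward; pixel columns grow to the right and rows downward; lengths in mm; the calibration is good to about 2 mm. A picture is of the moment at which its call begins. camera_info takes no time and is no camera call.
- ctrl.close_job(): hands the job in, once; it reports no verdict.
Trained networks look in the newest picture that a camera, given by its name, has taken for a name from the list of things; names that differ only in an ending like _2 or _b are one class to them, and where a whole thing is asked for, a point or a joint stands for the part that bears it (a point fixed in the world has none). Each returns a list of dicts, best first, with "p" (0 to 1); they miss things now and then, are a little off and sometimes report something else, mostly with a low value. They report only what shows in the picture. A call takes as long as a camera call.
- ctrl.look_for(thing, camera): "bbox" ([left, top, right, bottom] in pixels, round what is visible of it).
- ctrl.trace(thing, camera): "pixels" (480x640 bool, what is visible of it) and "bbox" ([left, top, right, bottom] in pixels, round what is visible of it).
- ctrl.landmark_of(thing, camera): "uv" ([column, row] in pixels: a listed point, or the origin of a listed thing).
The state is a dict: "t": time; "qpos": joint angles; "qvel": joint speeds; "joint_torque": joint torques, N m; "ee_pos": TCP position; "orientation": TCP orientation; "ft_force": force on the tool from outside, world axes, zero at the start; "moment": the same for the moment, N m; "width": finger opening in mm.
Only numpy, scipy, OpenCV 4.12 (cv2) and the standard library are available. Lean on these libraries where they do the work, as an engineer would, in place of code of your own. Each camera call takes 0.05 s, during which the arm holds its last target.

## Task

Put the two plug gauges into the carrier, one lying in each of its two cells. Then slide the loaded carrier into the slot of the dock until it is fully home against the stop, with both gauges still in their cells. Leave the torch, the ink bottle and the setting ring where they are.

Things in the scene. Friction and masses are not known exactly. Their poses are not given: they have to be found in the camera images.
- carrier: Loose aluminium slab on the bench, 194 mm long (its x) x 130 wide (y) x 8 thick, 0.45 kg, two open grey cells on top; origin at the centre of its underside, z up. Its +x end enters the dock first. Cell walls are 4 mm thick, tops 24 mm above the underside; bare edges 13 mm wide along both long sides run in the dock's grooves. It may be dragged along the bench by its grip.
- carrier_grip (a point): Centre of the carrier's upright grip near its -x end (at x = -79, y = 0, z = 50 mm in the carrier's frame): a black bar 14 mm thick along the carrier's x, 80 mm long along its y, 20 mm high (z 40 to 60 mm), on two thin posts; 28 mm of clear space behind it to the cells. Pressed down while sliding the slab bites the bench; held about 1 mm up it runs easily.
- cell_left (a point): Middle of the floor of the carrier's +y cell (x 25, y 25, z 8 mm in its frame). The cell is 136 mm long (x -43 to 93) and 46 wide (y 2 to 48); a gauge lies in it along the carrier's x, either way round. The long walls and the divider have a gap from x = -9 to 59 mm for fingers (only a 2.5 mm ridge crosses the middle there).
- cell_right (a point): Middle of the floor of the carrier's -y cell (x 25, y -25, z 8 mm in the carrier's frame), same sizes. Either gauge may go in either cell.
- dock: Fixed grey dust cover with clear roof, 138 mm deep (x), 146 wide (y; 183 over its feet), 56 high; origin at the centre of its underside. Open mouth faces its -x; the carrier enters along +x, sliding on the bench (no floor plate). Slot 133.6 mm wide, 1.8 mm clearance each side; side grooves under lips 10.5 mm above the bench; roof underside at 50 mm. Stop wall's face at x = +65 mm.
- dock_mouth (a point): Middle of the slot's mouth at bench level (x = -67 mm in the dock's frame); flared guides on both sides reach out to x = -88 mm.
- dock_home (a point): Where the carrier's origin lies when it is fully home against the stop (x = -32, y = 0, z = 0 mm in the dock's frame, x axes agreeing); its grip then stands 44 mm outside the mouth.
- gauge_thin: Loose plug gauge lying on the bench, dark hexagonal handle with a bright cylinder at each end, 123 mm long (along its y), handle 24 mm across corners (x), 21 mm high, 0.16 kg. Origin at the centre of its underside. The handle reaches from y = -32 to +20 mm, so grasp it at y = -6 mm, across.
- gauge_thin_mid (a point): Middle of the thin gauge's axis, 10.5 mm above its underside.
- gauge_thick: Loose plug gauge of the same form, thicker: 123 mm long (along its y), handle 30 mm across corners (x), 27 mm high, 0.16 kg. Origin at the centre of its underside. The handle reaches from y = -32 to +20 mm, so grasp it at y = -6 mm, across.
- gauge_thick_mid (a point): Middle of the thick gauge's axis, 13.4 mm above its underside.
- torch: Bystander: black torch lying on the bench, 118 mm long (its y), 32 mm thick; origin under its middle. Behind it stands the large car wheel on its stand, a fixed obstacle 0.40 m high, from x = 0.42 to 0.83 m and y = -0.29 to -0.07 m in the world: pass over or round it.
- ink_bottle: Bystander: upright ink bottle with blue shoulder, 39 mm across, 82 mm high; origin at the centre of its underside.
- setting_ring: Bystander: black and white setting ring lying flat, 65 mm across, 23 mm high; origin at the centre of its underside.

How it is judged (in metres and radians):
On the way, in this order (a step that is already met when the one before it is completed fails the run):
1. both gauges lie released in the carrier, one in each cell, while the carrier is still outside the dock (((y of gauge_thin_mid in the frame of carrier between 0.006 and 0.044 m and x of gauge_thin_mid in the frame of carrier between 0.01 and 0.04 m and z of gauge_thin_mid in the frame of carrier between 0.008 and 0.0235 m and angle between the y axis of each of gauge_thin, gauge_thick and the x axis of carrier, either way round below 0.3 rad and y of gauge_thick_mid in the frame of carrier between -0.044 and -0.006 m and x of gauge_thick_mid in the frame of carrier between 0.01 and 0.04 m and z of gauge_thick_mid in the frame of carrier between 0.008 and 0.0264 m) or (y of gauge_thin_mid in the frame of carrier between -0.044 and -0.006 m and x of gauge_thin_mid in the frame of carrier between 0.01 and 0.04 m and z of gauge_thin_mid in the frame of carrier between 0.008 and 0.0235 m and angle between the y axis of each of gauge_thin, gauge_thick and the x axis of carrier, either way round below 0.3 rad and y of gauge_thick_mid in the frame of carrier between 0.006 and 0.044 m and x of gauge_thick_mid in the frame of carrier between 0.01 and 0.04 m and z of gauge_thick_mid in the frame of carrier between 0.008 and 0.0264 m)) and contact force between each of gauge_thin, gauge_thick and the fingers below 0.1 N and (x of carrier in the frame of dock below -0.15 m or y of carrier in the frame of dock above 0.1 m)), for 0.2 s.
2. the loaded carrier is fully home in the dock (((y of gauge_thin_mid in the frame of carrier between 0.006 and 0.044 m and x of gauge_thin_mid in the frame of carrier between 0.01 and 0.04 m and z of gauge_thin_mid in the frame of carrier between 0.008 and 0.0235 m and angle between the y axis of each of gauge_thin, gauge_thick and the x axis of carrier, either way round below 0.3 rad and y of gauge_thick_mid in the frame of carrier between -0.044 and -0.006 m and x of gauge_thick_mid in the frame of carrier between 0.01 and 0.04 m and z of gauge_thick_mid in the frame of carrier between 0.008 and 0.0264 m) or (y of gauge_thin_mid in the frame of carrier between -0.044 and -0.006 m and x of gauge_thin_mid in the frame of carrier between 0.01 and 0.04 m and z of gauge_thin_mid in the frame of carrier between 0.008 and 0.0235 m and angle between the y axis of each of gauge_thin, gauge_thick and the x axis of carrier, either way round below 0.3 rad and y of gauge_thick_mid in the frame of carrier between 0.006 and 0.044 m and x of gauge_thick_mid in the frame of carrier between 0.01 and 0.04 m and z of gauge_thick_mid in the frame of carrier between 0.008 and 0.0264 m)) and x of carrier in the frame of dock between -0.037 and -0.027 m and y of carrier in the frame of dock between -0.005 and 0.005 m and z of carrier in the frame of dock between -0.004 and 0.006 m and angle between the x axis of carrier and the x axis of dock, either way round below 0.05 rad), for 0.2 s.
At the end, for the whole second after the job is handed in: The carrier lies flat in the dock within 5 mm of the stop and of the middle and 0.05 rad of its direction; one gauge lies in each cell (its middle within 15 mm lengthwise and 19 mm sideways of the cell's, at most 5 mm above its resting height, within 0.3 rad of the cell); all at rest (all of step 2 and linear speed of each of carrier, gauge_thin, gauge_thick below 0.02 m/s); the robot touches nothing.
It fails at once if the torch is pushed away or knocked over (moved over 30 mm) (distance of torch from where it was at the start of the episode above 0.03 m).
It fails at once if the ink bottle is pushed away or knocked over (moved over 30 mm) (distance of ink_bottle from where it was at the start of the episode above 0.03 m).
It fails at once if the setting ring is pushed away or knocked over (moved over 30 mm) (distance of setting_ring from where it was at the start of the episode above 0.03 m).
It also fails if it takes over 72 s, if anything falls off the work surface, if the arm or the gripper's body presses on something with over 40 N, if the wrist force passes 120 N, or if a joint passes its speed limit or range.

## Working session

There is one attempt and no reset: what is moved stays moved. The work goes in short steps, Python scripts to look and compute and a tool call to move; the robot and the scene stay as the last step left them, time stands still between calls to the robot, and variables do not carry over. Pictures are saved under pics/ and viewed, and the job is handed in when it is done.

Besides the shell and the picture viewer there is one more tool, called after "Request:" as a command line: name --argument value ..., lists and objects as JSON in quotes. jog_arm: Moves the arm, as the interface text tells. Its arguments: {"type":"object","properties":{"steps":{"type":"array"}},"required":["steps"]}

```bash
ls; mkdir -p pics; python3 - <<'E'
from workcell import ctrl
import cv2
o=ctrl.get_obs(); print(o)
for n in("scene","top"):
    print(ctrl.camera_info(n))
    cv2.imwrite(f"pics/{n}0.png",ctrl.get_image(n)[:,:,::-1])
E
```

```text
pics
{'t': 0.0, 'qpos': array([ 1.31401334e+00,  4.23830102e-01,  1.63070161e+00, -2.73173005e-05,
        1.08861269e+00, -1.90136635e-02]), 'qvel': array([ 0.0004601 , -0.00048825,  0.00082786, -0.00070878,  0.00030691,
        0.00117966]), 'joint_torque': array([ 1.75902882e-03, -5.44625044e+01, -2.73668200e+01,  6.43899827e-02,
        2.28834932e-02, -1.30609437e-04]), 'ee_pos': array([147.12289946, 607.14154864, 403.90363285]), 'orientation': array([-3.72565668e-01, -3.11923127e+00,  2.41941439e-03]), 'ft_force': array([-0.14270441, -0.06561446,  0.51101717]), 'moment': array([-0.01588591,  0.0380252 , -0.03544901]), 'width': 87.72780184620609}
{'fx': 509.8345058713372, 'fy': 509.8345058713372, 'cx': 322.34372287453596, 'cy': 243.13101909581485, 'dist': array([0.03316156, 0.        , 0.        , 0.        , 0.        ]), 'origin': array([ -64.57608156, -239.15304076,  979.41679608]), 'attitude': array([-2.22475729,  1.11327322, -0.42679196])}
{'fx': 616.9170428929634, 'fy': 616.9170428929634, 'cx': 314.3492843560483, 'cy': 242.88752735082434, 'dist': array([-0.02662547,  0.        ,  0.        ,  0.        ,  0.        ]), 'origin': array([ 439.37229493,  196.04199245, 1608.48258049]), 'attitude': array([-2.15601952,  2.20482702, -0.06014443])}
```

View pics/scene0.png

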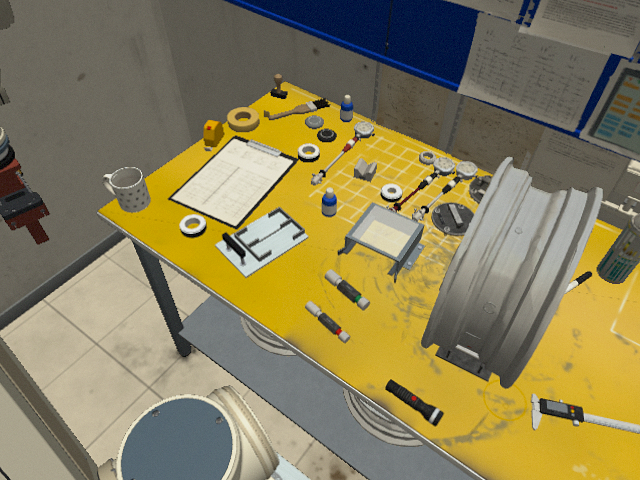

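View pics/top0.png

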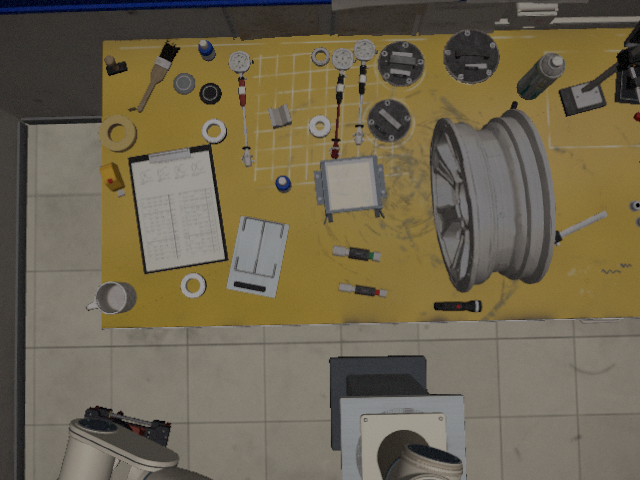

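```bash
cat > h.py <<'E'
from workcell import ctrl
import numpy as np, cv2
from scipy.spatial.transform import Rotation as R
np.set_printoptions(precision=2,suppress=True)
def cam(n):
    i=ctrl.camera_info(n); K=np.array([[i['fx'],0,i['cx']],[0,i['fy'],i['cy']],[0,0,1]])
    return K,i['dist'],i['origin'],R.from_rotvec(i['attitude']).as_matrix()
def to_world(uv,z,n):
    K,d,o,A=cam(n)
    p=cv2.undistortPoints(np.array(uv,float).reshape(-1,1,2),K,d).reshape(-1,2)
    r=np.c_[p,np.ones(len(p))]@A.T
    return o+r*((np.atleast_1d(z)-o[2])/r[:,2])[:,None]
def proj(P,n):
    K,d,o,A=cam(n)
    rv=cv2.Rodrigues(A.T)[0]; t=-A.T@o
    return cv2.projectPoints(np.array(P,float).reshape(-1,3),rv,t,K,d)[0].reshape(-1,2)
E
python3 - <<'E'
from h import *
for n in("top","scene"):
  for th,z in [("carrier",0),("carrier_grip",50),("cell_left",8),("cell_right",8),("dock",0),("dock_mouth",0),("dock_home",0),("gauge_thin_mid",10.5),("gauge_thick_mid",13.4),("torch",0),("ink_bottle",0),("setting_ring",0)]:
    for r in ctrl.landmark_of(th,n)[:2]:
        print(n,th,round(r['p'],2),np.array(r['uv']),to_world(r['uv'],z,n)[0][:2])
print(ctrl.get_obs()['t'])
E
```

```text
top carrier 0.59 [256.2 255.7] [519.13 368.3 ]
top carrier_grip 0.62 [249.7 285.6] [441.45 380.57]
top cell_left 0.83 [251.2 244.1] [549.26 380.02]
top cell_right 0.94 [270.2 247.1] [540.31 330.61]
top dock 0.76 [352.6 189.2] [688.28 112.  ]
top dock_mouth 0.68 [285.  186.4] [699.99 289.57]
top dock_mouth 0.33 [361.3 288. ] [428.95  96.18]
top gauge_thin_mid 0.7 [361.  289.2] [425.95  97.69]
top gauge_thin_mid 0.38 [457.5 305.8] [ 377.75 -149.51]
top gauge_thick_mid 0.86 [355.1 253.9] [517.35 110.67]
top gauge_thick_mid 0.71 [257. 257.] [515.05 364.84]
top torch 0.59 [458.6 305.7] [ 377.54 -154.64]
top ink_bottle 0.79 [285.2 183.9] [706.62 288.92]
scene carrier 0.85 [259.8 239.9] [523.2  373.83]
scene carrier_grip 0.64 [272.9 243.2] [504.2  310.97]
scene cell_left 0.87 [261.5 227.2] [553.33 393.49]
scene cell_right 0.66 [277.9 241.3] [542.21 329.91]
scene dock 0.62 [378.9 243.9] [694.3 127. ]
scene dock 0.35 [325.7 209.5] [709.89 304.6 ]
scene dock_mouth 0.17 [326.7 322.9] [429.5  96.1]
scene dock_home 0.7 [327.6 212. ] [705.53 295.15]
scene dock_home 0.52 [262.3 229.2] [554.43 392.54]
scene gauge_thin_mid 0.7 [327.1 320.9] [428.84  94.81]
scene gauge_thick_mid 0.58 [341.5 288.2] [518.09 118.92]
scene torch 0.66 [413.8 406.1] [ 380.16 -153.67]
scene ink_bottle 0.78 [326.5 212.4] [702.58 296.6 ]
scene setting_ring 0.91 [193.8 228.6] [450.08 532.83]
1.3
```

```bash
python3 - <<'E'
import cv2
a=cv2.imread("pics/top0.png")[140:310,215:405]
cv2.imwrite("pics/c1.png",cv2.resize(a,None,fx=4,fy=3.5*1,interpolation=cv2.INTER_CUBIC) if 0 else cv2.resize(a,(664,594),interpolation=cv2.INTER_CUBIC))
b=cv2.imread("pics/scene0.png")[195:355,205:435]
cv2.imwrite("pics/c2.png",cv2.resize(b,(798,555),interpolation=cv2.INTER_CUBIC))
E
```

```text
(no output)
```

View pics/c1.png

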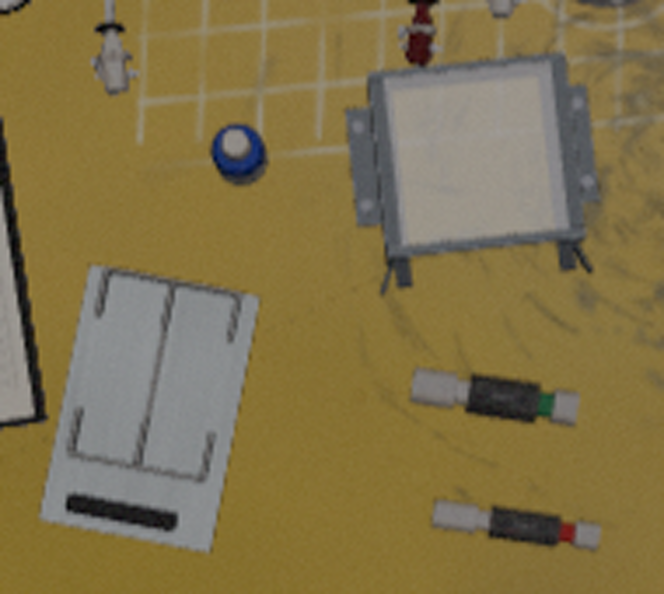

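View pics/c2.png

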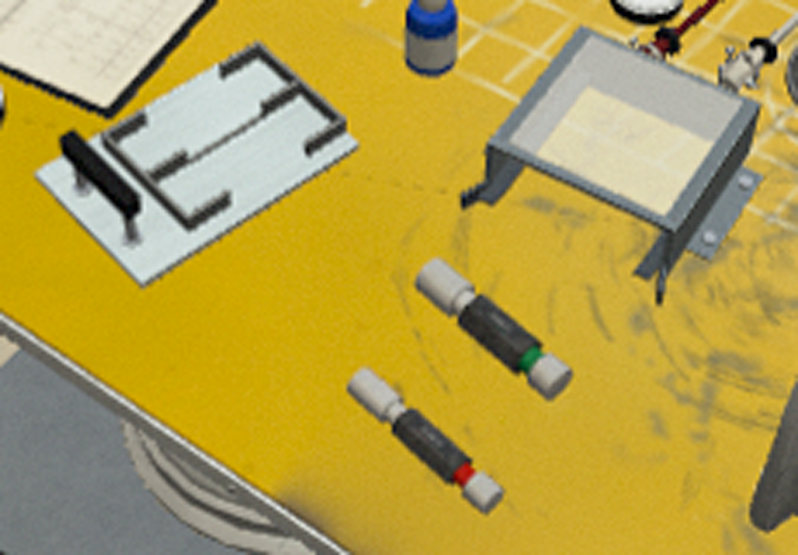

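```bash
cat > fit.py <<'E'
from h import *
from scipy.optimize import least_squares
def top(p): return np.array(p)/[664/190,594/170]+[215,140]-0.5+0.5/3.49
def sc(p): return np.array(p)/[798/230,555/160]+[205,195]-0.5+0.5/3.47
def fit(loc,obs,x0):
    # obs: dict cam -> {idx:uv}
    def res(x,cams):
        c,s=np.cos(x[2]),np.sin(x[2]); out=[]
        P=loc@np.array([[c,s,0],[-s,c,0],[0,0,1]])+[x[0],x[1],0]
        for n in cams:
            i=list(obs[n]); out.append((proj(P[i],n)-np.array([obs[n][k] for k in i])).ravel())
        return np.concatenate(out)
    for cams in [["top"],["scene"],["top","scene"]]:
        r=least_squares(res,x0,args=(cams,),x_scale=[1,1,.01]); print(cams,r.x,"deg",np.degrees(r.x[2]),"rms px",np.sqrt(np.mean(r.fun**2)))
    return r.x
if __name__=="__main__":
    h=lambda L,W,z:np.array([[L,W,z],[L,-W,z],[-L,-W,z],[-L,W,z]],float)
    print("carrier");fit(h(97,65,8),{"top":dict(enumerate(top([[92,265],[259,297],[212,551],[41,520]]))),"scene":dict(zip([1,2,3],sc([[358,142],[144,285],[37,175]])))},[520,370,-.2])
    print("dock");fit(h(69,73,56),{"top":dict(enumerate(top([[368,75],[565,53],[585,238],[390,258]]))),"scene":dict(zip([0,1,2,3],sc([[587,27],[757,103],[670,225],[489,148]])))},[690,112,.1])
    # gauges: ends on axis, loc y axis; local x=len direction here
    for nm,z,t in [("thick",13.4,[[412,386],[578,408]]),("thin",10.5,[[433,515],[600,536]])]:
        P=to_world(top(t),z,"top"); v=P[0]-P[1]; print(nm,P[:,:2],np.linalg.norm(v),P.mean(0)[:2],"yaw of +y deg",np.degrees(np.arctan2(v[1],v[0])))
    for nm,z,t in [("thick",13.4,[[430,275],[560,383]]),("thin",10.5,[[358,381],[493,497]])]:
        P=to_world(sc(t),z,"scene"); v=P[0]-P[1]; print(nm,"scene",np.linalg.norm(v),P.mean(0)[:2],np.degrees(np.arctan2(v[1],v[0])))
    print(ctrl.get_obs()['t'])
E
python3 fit.py
```

```text
carrier
['top'] [516.97 363.2   -0.21] deg -11.823025346767263 rms px 0.32485639768577246
['scene'] [520.73 363.62  -0.2 ] deg -11.289041145943004 rms px 0.34557261612396206
['top', 'scene'] [518.51 363.06  -0.2 ] deg -11.5743129239479 rms px 0.6125541185227911
dock
['top'] [692.52 118.33   0.09] deg 4.872603112922352 rms px 0.5464176793089017
['scene'] [697.13 118.39   0.07] deg 4.199430798405483 rms px 1.4291337832743325
['top', 'scene'] [694.41 118.1    0.08] deg 4.5774442549025744 rms px 1.2341203383130808
thick [[528.48 168.77]
 [509.39  46.43]] 123.82026736633652 [518.93 107.6 ] yaw of +y deg 81.13289241483648
thin [[432.8  155.49]
 [414.61  32.66]] 124.1628255744854 [423.71  94.08] yaw of +y deg 81.57336944318405
thick scene 120.31451539617743 [523.46 107.54] 80.61912023776202
thin scene 120.04586203432986 [428.68  95.48] 81.7520529720529
1.3
```

```bash
cat >> h.py <<'E'
def plan(x,y,z,yaw=None):
    o=ctrl.get_obs(); M=R.from_rotvec(o['orientation']).as_matrix(); p=o['ee_pos']
    d=M.T@(np.array([x,y,z])-p); cur=np.degrees(np.arctan2(M[1,1],M[0,1]))
    print("t",round(o['t'],2),"pos",p,"yaw_y %.2f"%cur,"tilt",M[:,2],"w %.1f"%o['width'],"F",o['ft_force'])
    print("tool shift mm",d,"" if yaw is None else "turn about tool z %.2f"%(cur-yaw))
E
python3 -c "
from h import *
plan(425,89,404,-8.4)"
```

```text
t 1.3 pos [147.22 607.4  404.69] yaw_y 76.38 tilt [ 0.  0. -1.] w 87.9 F [-0.29  0.19  0.23]
tool shift mm [-392.07 -438.38    0.69] turn about tool z 84.78
```

Request:
jog_arm --steps '[[[-0.0261, -0.0292, 0.009, 0, 0, 0, -1], [-0.0261, -0.0292, 0.009, 0, 0, 0, -1], [-0.0261, -0.0292, 0.009, 0, 0, 0, -1], [-0.0261, -0.0292, 0.009, 0, 0, 0, -1], [-0.0261, -0.0292, 0.009, 0, 0, 0, -1], [-0.0261, -0.0292, 0.009, 0, 0, 0, -1], [-0.0261, -0.0292, 0.009, 0, 0, 0, -1], [-0.0261, -0.0292, 0.009, 0, 0, 0, -1], [-0.0261, -0.0292, 0.009, 0, 0, 0, -1], [-0.0261, -0.0292, 0.009, 0, 0, 0, -1], [-0.0261, -0.0292, 0.009, 0, 0, 0, -1], [-0.0261, -0.0292, 0.009, 0, 0, 0, -1], [-0.0261, -0.0292, 0.009, 0, 0, 0, -1], [-0.0261, -0.0292, 0.009, 0, 0, 0, -1], [-0.0261, -0.0292, 0.009, 0, 0, 0, -1]]]'

```text
t: 2.55
ee_pos: [425.3, 87.7, 269.5]
orientation: [0.373, 3.119, 0.0]
ft_force: [1.2, 1.0, 0.5]
width: 87.6
```

Request:
jog_arm --steps '[[[0, 0, 0.002, 0, 0, 7.06, -1], [0, 0, 0.002, 0, 0, 7.06, -1], [0, 0, 0.002, 0, 0, 7.06, -1], [0, 0, 0.002, 0, 0, 7.06, -1], [0, 0, 0.002, 0, 0, 7.06, -1], [0, 0, 0.002, 0, 0, 7.06, -1], [0, 0, 0.002, 0, 0, 7.06, -1], [0, 0, 0.002, 0, 0, 7.06, -1], [0, 0, 0.002, 0, 0, 7.06, -1], [0, 0, 0.002, 0, 0, 7.06, -1], [0, 0, 0.002, 0, 0, 7.06, -1], [0, 0, 0.002, 0, 0, 7.06, -1], [0, 0, 0, 0, 0, 0, -1], [0, 0, 0, 0, 0, 0, -1]]]'

```text
t: 3.72
ee_pos: [424.7, 89.5, 245.7]
orientation: [2.373, 2.058, 0.0]
ft_force: [0.0, 0.4, 0.5]
width: 87.6
```

```bash
python3 -c "
from h import *
plan(425,89,185,-8.4)
for n in ('top','scene'):
    cv2.imwrite(f'pics/{n}1.png',ctrl.get_image(n)[:,:,::-1])
a=cv2.imread('pics/top1.png')[220:330,300:430];b=cv2.imread('pics/scene1.png')[210:400,240:440]
cv2.imwrite('pics/d1.png',np.hstack([cv2.resize(a,(390,500),interpolation=2),cv2.resize(b,(400,500),interpolation=2)]))
"
```

```text
t 3.72 pos [424.65  89.53 245.74] yaw_y -8.13 tilt [ 0.  0. -1.] w 87.6 F [0.04 0.43 0.52]
tool shift mm [-0.48  0.41 60.74] turn about tool z 0.27
```

View pics/d1.png

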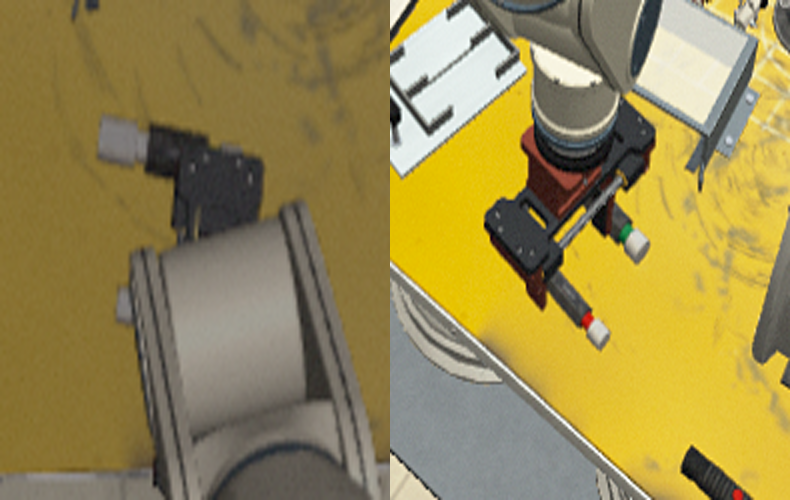

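Request:
jog_arm --steps '[[[0, 0, 0.02, 0, 0, 0, -1], [0, 0, 0.02, 0, 0, 0, -1], [0, 0, 0.015, 0, 0, 0, -1], [0, 0, 0.005, 0, 0, 0, -1], [0, 0, 0, 0, 0, 0, -1], [0, 0, 0, 0, 0, 0, 1], [0, 0, 0, 0, 0, 0, 1], [0, 0, 0, 0, 0, 0, 1], [0, 0, 0, 0, 0, 0, 1], [0, 0, 0, 0, 0, 0, 1], [0, 0, 0, 0, 0, 0, 1], [0, 0, 0, 0, 0, 0, 1], [0, 0, 0, 0, 0, 0, 1], [0, 0, 0, 0, 0, 0, 1]]]'

```text
t: 4.98
ee_pos: [424.5, 89.5, 185.7]
orientation: [2.377, 2.054, 0.0]
ft_force: [-0.5, -0.0, -0.9]
width: 31.5
```

```bash
python3 -c "
from h import *
plan(425,89,185,-8.4)
for n in ('top','scene'):
    cv2.imwrite(f'pics/{n}2.png',ctrl.get_image(n)[:,:,::-1])
a=cv2.imread('pics/top2.png')[220:330,300:430];b=cv2.imread('pics/scene2.png')[210:400,240:440]
cv2.imwrite('pics/d2.png',np.hstack([cv2.resize(a,(390,500),interpolation=2),cv2.resize(b,(400,500),interpolation=2)]))
"
```

```text
t 4.98 pos [424.51  89.5  185.7 ] yaw_y -8.34 tilt [ 0. -0. -1.] w 31.5 F [-0.51 -0.02 -0.92]
tool shift mm [-0.42  0.55  0.7 ] turn about tool z 0.06
```

View pics/d2.png

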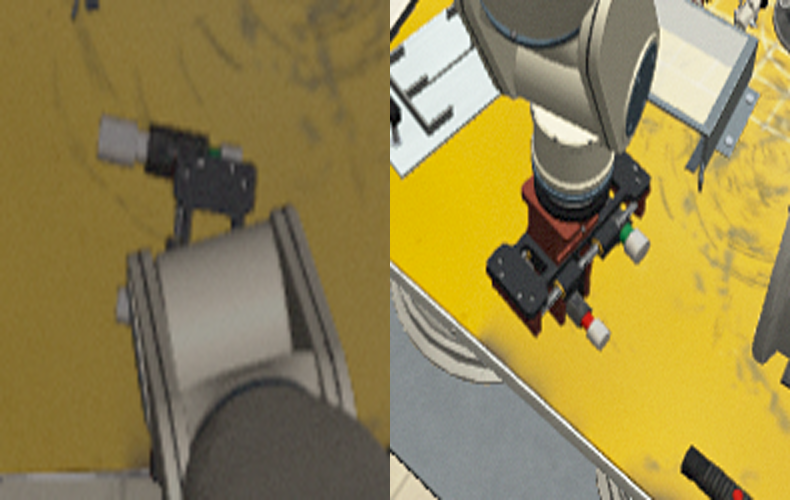

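Request:
jog_arm --steps '[[[0, 0, 0, 0, 0, 0, 1], [0, 0, 0, 0, 0, 0, 1], [0, 0, 0, 0, 0, 0, 1], [0, 0, 0, 0, 0, 0, 1], [0, 0, 0, 0, 0, 0, 1], [0, 0, -0.02, 0, 0, 0, 1], [0, 0, -0.035, 0, 0, 0, 1], [0, 0, -0.035, 0, 0, 0, 1], [0, 0, 0, 0, 0, 0, 1]]]'

```text
t: 5.83
ee_pos: [426.1, 89.8, 280.2]
orientation: [2.374, 2.051, 0.011]
ft_force: [1.7, -0.5, -0.4]
width: 22.7
```

```bash
python3 -c "
from h import *
C=np.array([518.5,363.1]);a=np.radians(-11.6)
c,s=np.cos(a),np.sin(a)
L=lambda x,y:C+[c*x-s*y,s*x+c*y]
print('L',L(31,26),'R',L(31,-26))
x,y=L(31,26)
plan(x,y,270,78.4)
for n in ('top','scene'):
    cv2.imwrite(f'pics/{n}3.png',ctrl.get_image(n)[:,:,::-1])
a=cv2.imread('pics/top3.png')[220:330,300:430];b=cv2.imread('pics/scene3.png')[210:400,240:440]
cv2.imwrite('pics/d3.png',np.hstack([cv2.resize(a,(390,500),interpolation=2),cv2.resize(b,(400,500),interpolation=2)]))
"
```

```text
L [554.09 382.34] R [543.64 331.4 ]
t 5.83 pos [426.08  89.83 280.19] yaw_y -8.35 tilt [ 0.01  0.   -1.  ] w 22.7 F [ 1.74 -0.54 -0.41]
tool shift mm [307.96  84.12  11.61] turn about tool z -86.75
```

View pics/d3.png

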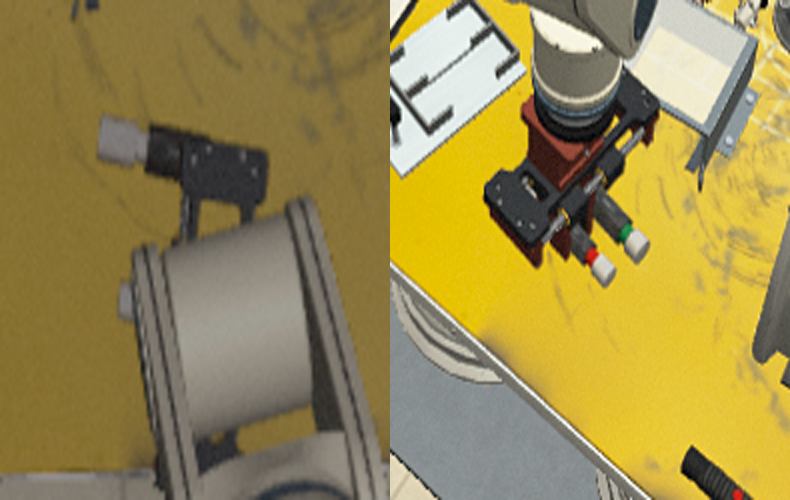

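Request:
jog_arm --steps '[[[0.0342, 0.0093, 0, 0, 0, 0, 1], [0.0342, 0.0093, 0, 0, 0, 0, 1], [0.0342, 0.0093, 0, 0, 0, 0, 1], [0.0342, 0.0093, 0, 0, 0, 0, 1], [0.0342, 0.0093, 0, 0, 0, 0, 1], [0.0342, 0.0093, 0, 0, 0, 0, 1], [0.0342, 0.0093, 0, 0, 0, 0, 1], [0.0342, 0.0093, 0, 0, 0, 0, 1], [0.0342, 0.0093, 0, 0, 0, 0, 1], [0, 0, 0, 0, 0, -6.67, 1], [0, 0, 0, 0, 0, -6.67, 1], [0, 0, 0, 0, 0, -6.67, 1], [0, 0, 0, 0, 0, -6.67, 1], [0, 0, 0, 0, 0, -6.67, 1]]]'

```text
t: 7.1
ee_pos: [551.2, 381.6, 272.2]
orientation: [-1.679, -2.653, 0.007]
ft_force: [1.1, -0.4, -0.5]
width: 22.6
```

Request:
jog_arm --steps '[[[0, 0, 0, 0, 0, -6.67, 1], [0, 0, 0, 0, 0, -6.67, 1], [0, 0, 0, 0, 0, -6.67, 1], [0, 0, 0.002, 0, 0, -6.67, 1], [0, 0, 0.004, 0, 0, -6.67, 1], [0, 0, 0.004, 0, 0, -6.67, 1], [0, 0, 0.01, 0, 0, -6.67, 1], [0, 0, 0.01, 0, 0, -6.67, 1], [0, 0, 0, 0, 0, 0, 1], [0, 0, 0, 0, 0, 0, 1]]]'

```text
t: 7.93
ee_pos: [551.2, 381.3, 242.8]
orientation: [-0.324, -3.121, 0.005]
ft_force: [0.1, 0.3, -1.3]
width: 22.4
```

```bash
python3 -c "
from h import *
plan(554,382.3,245,78.4)
for n in ('top','scene'):
    cv2.imwrite(f'pics/{n}4.png',ctrl.get_image(n)[:,:,::-1])
a=cv2.imread('pics/top4.png')[205:305,215:315];b=cv2.imread('pics/scene4.png')[185:285,205:315]
cv2.imwrite('pics/d4.png',np.hstack([cv2.resize(a,(395,395),interpolation=2),cv2.resize(b,(400,395),interpolation=2)]))
"
```

```text
t 7.93 pos [551.2  381.34 242.82] yaw_y 78.16 tilt [-0. -0. -1.] w 22.4 F [ 0.15  0.25 -1.32]
tool shift mm [-2.54  1.51 -2.2 ] turn about tool z -0.24
```

View pics/d4.png

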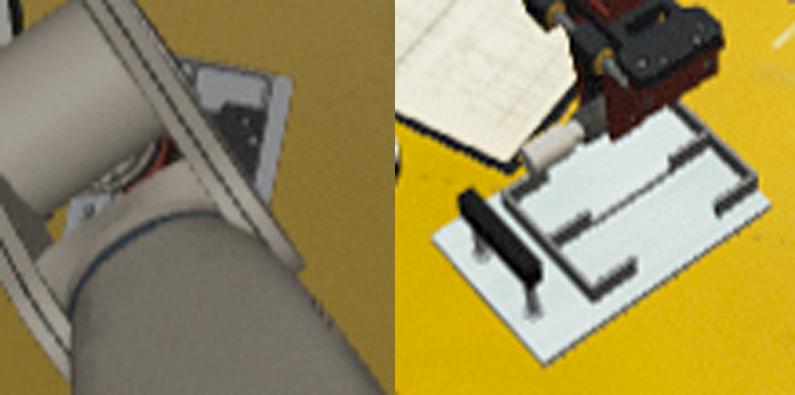

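```bash
python3 -c "
from h import *
C=np.array([518.5,363.1]);a=np.radians(-11.6)
c,s=np.cos(a),np.sin(a)
P=to_world([[242.7,224.7]],67.6,'scene')[0];d=P[:2]-C
print(P, 'carrier frame',c*d[0]+s*d[1],-s*d[0]+c*d[1])
g=np.array([551.2,381.3])-C;print('grasp pt in carrier',c*g[0]+s*g[1],-s*g[0]+c*g[1])
"
```

```text
[494.21 395.85  67.6 ] carrier frame -30.380599607815487 27.195267483672595
grasp pt in carrier 28.37249249704204 24.403517564181104
```

```bash
python3 -c "
from h import *
b=cv2.imread('pics/scene4.png')
C=np.array([520.7,363.6]);a=np.radians(-11.3)
ax=np.array([np.cos(a),np.sin(a)]);
g=np.array([551.2,381.3])
for e in (60,67.5):
  p=g-ax*e; print(proj([[*p,67.6]],'scene'))
b=b[190:260,215:305]
cv2.imwrite('pics/d5.png',cv2.resize(b,(720,560),interpolation=2))
"
```

```text
[[243.05 225.67]]
[[240.51 227.21]]
```

View pics/d5.png

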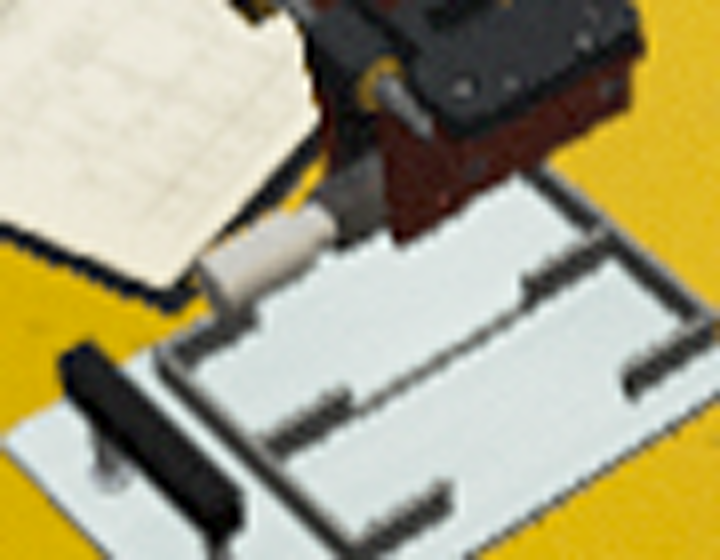

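Request:
jog_arm --steps '[[[-0.0015, 0.0015, 0.01, 0, 0, -0.24, 1], [0, 0, 0.015, 0, 0, 0, 1], [0, 0, 0.01, 0, 0, 0, 1], [0, 0, 0.006, 0, 0, 0, 1], [0, 0, 0.004, 0, 0, 0, 1], [0, 0, 0.002, 0, 0, 0, 1], [0, 0, 0, 0, 0, 0, 1]]]'

```text
t: 8.62
ee_pos: [553.6, 383.0, 198.0]
orientation: [-0.312, -3.125, 0.001]
ft_force: [0.0, -0.2, -0.5]
width: 22.6
```

```bash
python3 -c "
from h import *
plan(554,382.3,195.5,78.4)
cv2.imwrite('pics/scene6.png',ctrl.get_image('scene')[:,:,::-1])
b=cv2.imread('pics/scene6.png')[190:290,205:315]
cv2.imwrite('pics/d6.png',cv2.resize(b,(660,600),interpolation=2))
"
```

```text
t 8.62 pos [553.62 382.98 198.03] yaw_y 78.60 tilt [-0. -0. -1.] w 22.6 F [ 0.03 -0.2  -0.5 ]
tool shift mm [-0.51 -0.59  2.53] turn about tool z 0.20
```

View pics/d6.png

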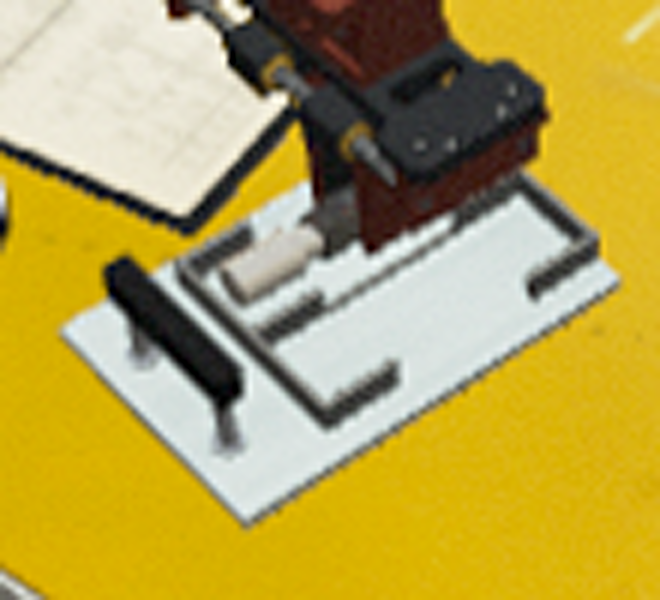

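Request:
jog_arm --steps '[[[0, 0, 0.003, 0, 0, 0, 1], [0, 0, 0, 0, 0, 0, 1], [0, 0, 0, 0, 0, 0, -0.1], [0, 0, 0, 0, 0, 0, -0.1], [0, 0, 0, 0, 0, 0, -0.1], [0, 0, 0, 0, 0, 0, -0.1], [0, 0, 0, 0, 0, 0, -0.1], [0, 0, 0, 0, 0, 0, -0.1], [0, 0, -0.02, 0, 0, 0, -0.1], [0, 0, -0.03, 0, 0, 0, -0.1], [0, 0, -0.03, 0, 0, 0, -1], [0, 0, 0, 0, 0, 0, -1]]]'

```text
t: 9.67
ee_pos: [555.5, 384.3, 281.7]
orientation: [0.311, 3.119, 0.009]
ft_force: [1.1, 1.0, 2.2]
width: 58.3
```

```bash
python3 -c "
from h import *
g=np.array([521.2,107.5])-6*np.array([np.cos(np.radians(81)),np.sin(np.radians(81))])
print(g)
plan(g[0],g[1],270,-9)
cv2.imwrite('pics/scene7.png',ctrl.get_image('scene')[:,:,::-1])
b=cv2.imread('pics/scene7.png')[190:290,205:315]
cv2.imwrite('pics/d7.png',cv2.resize(b,(660,600),interpolation=2))
"
```

```text
[520.26 101.57]
t 9.67 pos [555.53 384.28 281.7 ] yaw_y 78.61 tilt [ 0.01  0.01 -1.  ] w 58.3 F [1.05 0.95 2.2 ]
tool shift mm [ -21.2  -284.18   10.02] turn about tool z 87.61
```

View pics/d7.png

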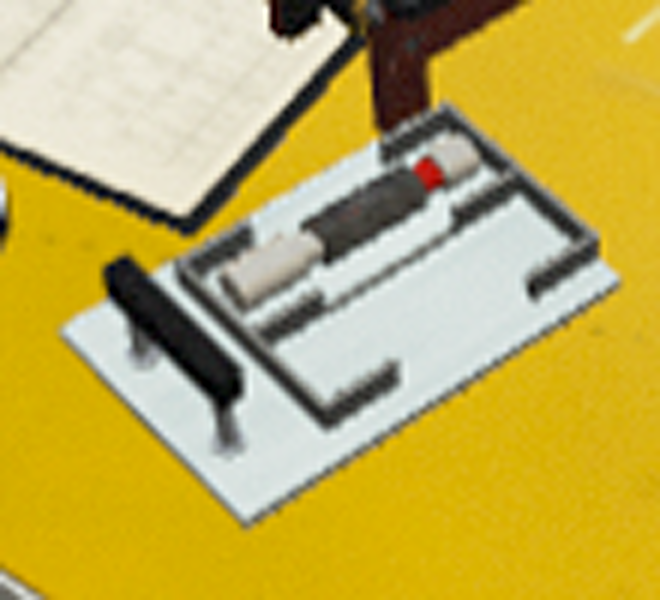

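Request:
jog_arm --steps '[[[-0.0025, -0.0354, 0, 0, 0, 0, -1], [-0.0025, -0.0354, 0, 0, 0, 0, -1], [-0.0025, -0.0354, 0, 0, 0, 0, -1], [-0.0025, -0.0354, 0, 0, 0, 0, -1], [-0.0025, -0.0354, 0, 0, 0, 0, -1], [-0.0025, -0.0354, 0, 0, 0, 0, -1], [-0.0025, -0.0354, 0, 0, 0, 0, -1], [-0.0025, -0.0354, 0, 0, 0, 0, -1], [0, 0, 0, 0, 0, 6.74, -1], [0, 0, 0, 0, 0, 6.74, -1], [0, 0, 0, 0, 0, 6.74, -1], [0, 0, 0, 0, 0, 6.74, -1], [0, 0, 0, 0, 0, 6.74, -1], [0, 0, 0, 0, 0, 6.74, -1]]]'

```text
t: 10.88
ee_pos: [516.9, 101.3, 274.6]
orientation: [-1.381, -2.82, 0.002]
ft_force: [0.5, -0.3, 0.4]
width: 88.0
```

Request:
jog_arm --steps '[[[0, 0, 0, 0, 0, 6.74, -1], [0, 0, 0.005, 0, 0, 6.74, -1], [0, 0, 0.005, 0, 0, 6.74, -1], [0, 0, 0.005, 0, 0, 6.74, -1], [0, 0, 0.005, 0, 0, 6.74, -1], [0, 0, 0.005, 0, 0, 6.74, -1], [0, 0, 0.005, 0, 0, 6.74, -1], [0, 0, 0, 0, 0, 0, -1], [0, 0, 0, 0, 0, 0, -1]]]'

```text
t: 11.63
ee_pos: [517.0, 101.4, 244.8]
orientation: [-2.385, -2.044, 0.003]
ft_force: [-0.4, -0.6, -0.1]
width: 87.8
```

```bash
python3 -c "
from h import *
plan(520.3,101.6,186,-9)
cv2.imwrite('pics/scene8.png',ctrl.get_image('scene')[:,:,::-1])
b=cv2.imread('pics/scene8.png')[210:330,280:410]
cv2.imwrite('pics/d8.png',cv2.resize(b,(650,600),interpolation=2))
"
```

```text
t 11.63 pos [516.96 101.39 244.8 ] yaw_y -8.81 tilt [-0. -0. -1.] w 87.8 F [-0.42 -0.55 -0.13]
tool shift mm [ 0.76  3.38 58.79] turn about tool z 0.19
```

View pics/d8.png

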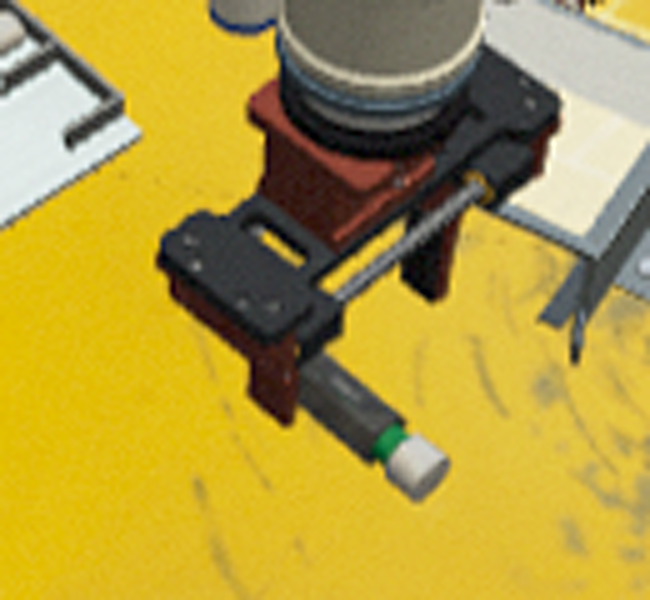

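Request:
jog_arm --steps '[[[0, 0.003, 0.02, 0, 0, 0, -1], [0, 0, 0.02, 0, 0, 0, -1], [0, 0, 0.014, 0, 0, 0, -1], [0, 0, 0.005, 0, 0, 0, 0], [0, 0, 0, 0, 0, 0, 1], [0, 0, 0, 0, 0, 0, 1], [0, 0, 0, 0, 0, 0, 1], [0, 0, 0, 0, 0, 0, 1], [0, 0, 0, 0, 0, 0, 1], [0, 0, 0, 0, 0, 0, 1], [0, 0, 0, 0, 0, 0, 1], [0, 0, 0, 0, 0, 0, 1], [0, 0, 0, 0, 0, 0, 1], [0, 0, 0, 0, 0, 0, 1], [0, 0, 0, 0, 0, 0, 1], [0, 0, 0, 0, 0, 0, 1], [0, 0, 0, 0, 0, 0, 1]]]'

```text
t: 13.1
ee_pos: [520.4, 101.0, 186.8]
orientation: [-2.389, -2.04, 0.0]
ft_force: [-1.5, 0.2, 5.3]
width: 29.2
```

Request:
jog_arm --steps '[[[0, 0, -0.02, 0, 0, 0, 1], [0, 0, -0.035, 0, 0, 0, 1], [0, 0, -0.035, 0, 0, 0, 1], [0, 0, 0, 0, 0, 0, 1]]]'

```text
t: 13.43
ee_pos: [522.4, 101.4, 281.7]
orientation: [2.386, 2.037, 0.012]
ft_force: [1.4, 1.0, -1.6]
width: 29.2
```

```bash
python3 -c "
from h import *
plan(543.6,331.4,270,78.4)
cv2.imwrite('pics/scene9.png',ctrl.get_image('scene')[:,:,::-1])
b=cv2.imread('pics/scene9.png')[190:310,280:410]
cv2.imwrite('pics/d9.png',cv2.resize(b,(650,600),interpolation=2))
"
```

```text
t 13.43 pos [522.4  101.38 281.68] yaw_y -9.01 tilt [ 0.01  0.   -1.  ] w 29.2 F [ 1.43  0.97 -1.62]
tool shift mm [230.46 -15.19  12.2 ] turn about tool z -87.41
```

View pics/d9.png

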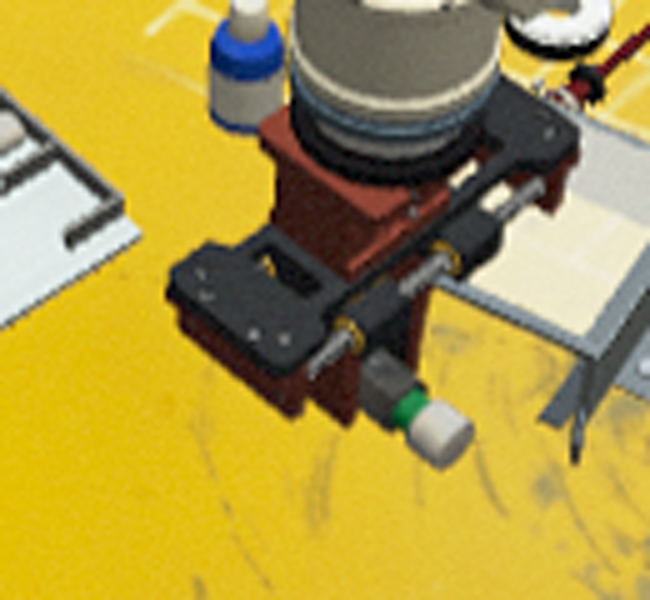

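Request:
jog_arm --steps '[[[0.0384, -0.0022, 0, 0, 0, 0, 1], [0.0384, -0.0022, 0, 0, 0, 0, 1], [0.0384, -0.0022, 0, 0, 0, 0, 1], [0.0384, -0.0022, 0, 0, 0, 0, 1], [0.0384, -0.0022, 0, 0, 0, 0, 1], [0.0384, -0.0022, 0, 0, 0, 0, 1], [0, 0, 0, 0, 0, -6.72, 1], [0, 0, 0, 0, 0, -6.72, 1], [0, 0, 0, 0, 0, -6.72, 1], [0, 0, 0, 0, 0, -6.72, 1], [0, 0, 0, 0, 0, -6.72, 1], [0, 0, 0, 0, 0, -6.72, 1], [0, 0, 0, 0, 0, -6.72, 1], [0, 0, 0, 0, 0, -6.72, 1]]]'

```text
t: 14.65
ee_pos: [542.8, 330.3, 274.4]
orientation: [-1.199, -2.902, 0.004]
ft_force: [0.3, -0.0, -0.8]
width: 29.1
```

Request:
jog_arm --steps '[[[0, 0, 0.005, 0, 0, -6.72, 1], [0, 0, 0.005, 0, 0, -6.72, 1], [0, 0, 0.01, 0, 0, -6.72, 1], [0, 0, 0.01, 0, 0, -6.72, 1], [0, 0, 0.005, 0, 0, -6.72, 1], [0, 0, 0, 0, 0, 0, 1], [0, 0, 0, 0, 0, 0, 1]]]'

```text
t: 15.23
ee_pos: [542.9, 330.4, 239.9]
orientation: [-0.324, -3.122, 0.003]
ft_force: [-0.9, 0.4, -1.8]
width: 29.1
```

```bash
python3 -c "
from h import *
plan(543.6,331.4,197,78.4)
cv2.imwrite('pics/scene10.png',ctrl.get_image('scene')[:,:,::-1])
b=cv2.imread('pics/scene10.png')[190:290,205:315]
cv2.imwrite('pics/d10.png',cv2.resize(b,(660,600),interpolation=2))
"
```

```text
t 15.23 pos [542.89 330.35 239.86] yaw_y 78.15 tilt [-0. -0. -1.] w 29.1 F [-0.86  0.36 -1.84]
tool shift mm [-0.57  1.25 42.86] turn about tool z -0.25
```

View pics/d10.png

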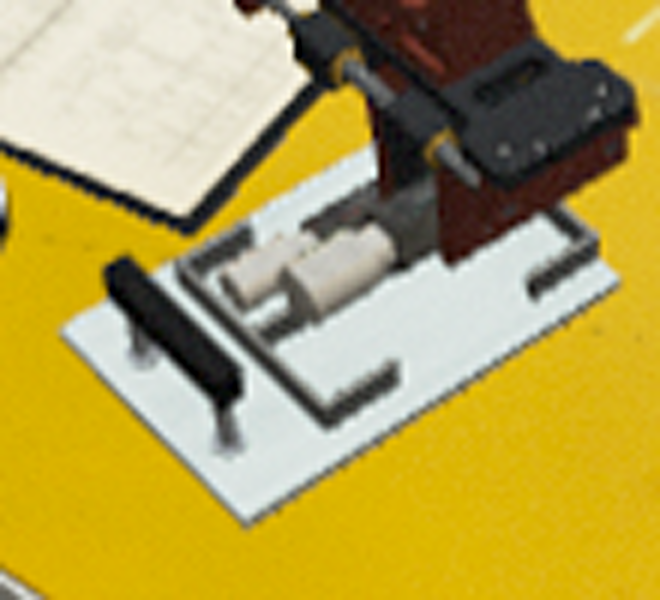

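```bash
python3 -c "
from h import *
for C,a,px,z in [(np.array([520.7,363.6]),-11.3,[[254.6,238]],66.5),(np.array([520.7,363.6]),-11.3,[[244.5,238]],18.5)]:
  a=np.radians(a);c,s=np.cos(a),np.sin(a)
  P=to_world(px,z,'scene')[0];d=P[:2]-C
  print(P, 'carrier frame',c*d[0]+s*d[1],-s*d[0]+c*d[1])
"
```

```text
[480.35 345.82  66.5 ] carrier frame -36.08460621223079 -25.346994493284893
[493.88 396.43  18.5 ] carrier frame -32.729837497615634 26.94291309950525
```

Request:
jog_arm --steps '[[[0, 0, 0.01, 0, 0, -0.25, 1], [0, 0, 0.015, 0, 0, 0, 1], [0, 0, 0.01, 0, 0, 0, 1], [0, 0, 0.005, 0, 0, 0, 1], [0, 0, 0.002, 0, 0, 0, 1], [0, 0, 0, 0, 0, 0, 1]]]'

```text
t: 15.78
ee_pos: [543.2, 330.5, 198.6]
orientation: [-0.313, -3.125, 0.001]
ft_force: [0.5, -0.3, -0.6]
width: 29.3
```

```bash
python3 -c "
from h import *
plan(543.6,331.4,197,78.4)
cv2.imwrite('pics/scene11.png',ctrl.get_image('scene')[:,:,::-1])
b=cv2.imread('pics/scene11.png')[190:290,205:315]
cv2.imwrite('pics/d11.png',cv2.resize(b,(660,600),interpolation=2))
"
```

```text
t 15.78 pos [543.19 330.51 198.63] yaw_y 78.58 tilt [-0. -0. -1.] w 29.3 F [ 0.55 -0.26 -0.59]
tool shift mm [-0.23  0.96  1.62] turn about tool z 0.18
```

View pics/d11.png

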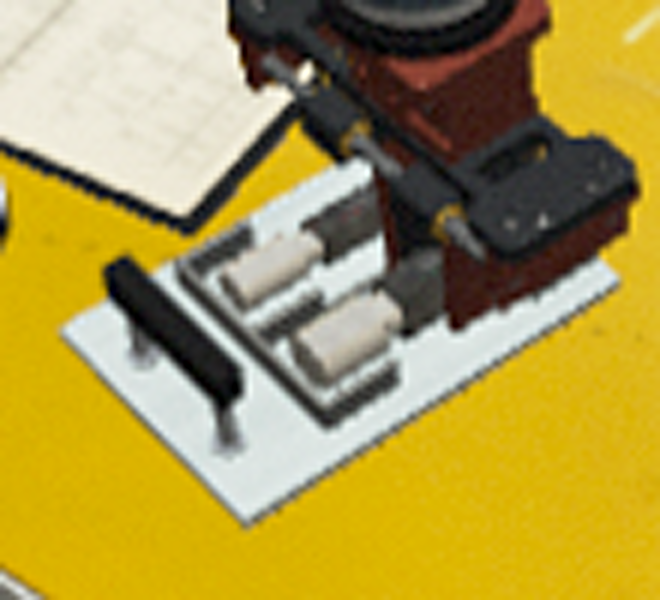

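Request:
jog_arm --steps '[[[0, 0, 0.002, 0, 0, 0, 1], [0, 0, 0, 0, 0, 0, 1], [0, 0, 0, 0, 0, 0, 0.1], [0, 0, 0, 0, 0, 0, 0.1], [0, 0, 0, 0, 0, 0, 0.1], [0, 0, 0, 0, 0, 0, 0.1], [0, 0, -0.01, 0, 0, 0, 0.1], [0, 0, -0.02, 0, 0, 0, 0.1], [0, 0, -0.03, 0, 0, 0, 0.1], [0, 0, -0.03, 0, 0, 0, -0.5], [0, 0, 0, 0, 0, 0, -0.5], [0, 0, 0, 0, 0, 0, -0.5]]]'

```text
t: 16.83
ee_pos: [544.1, 331.0, 290.4]
orientation: [0.312, 3.122, 0.004]
ft_force: [-0.9, -0.7, 0.2]
width: 56.3
```

```bash
python3 -c "
from h import *
C=np.array([518.5,363.1]);a=np.radians(-11.6)
g=C-79*np.array([np.cos(a),np.sin(a)]);print('grip',g)
plan(g[0],g[1],280,-11.6)
for n in ('top','scene'):
    cv2.imwrite(f'pics/{n}12.png',ctrl.get_image(n)[:,:,::-1])
b=cv2.imread('pics/scene12.png')[190:290,205:315]
cv2.imwrite('pics/d12.png',cv2.resize(b,(660,600),interpolation=2))
"
```

```text
grip [441.11 378.99]
t 16.83 pos [544.08 331.02 290.45] yaw_y 78.59 tilt [ 0.  0. -1.] w 56.3 F [-0.94 -0.69  0.19]
tool shift mm [110.46  26.62  10.14] turn about tool z 90.19
```

View pics/d12.png

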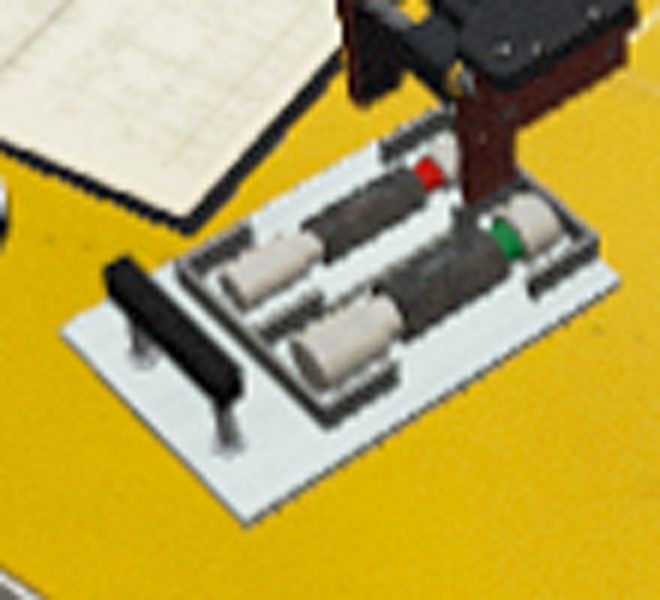

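Request:
jog_arm --steps '[[[0.0367, 0.0089, 0, 0, 0, 0, 0.2], [0.0367, 0.0089, 0, 0, 0, 0, 0.2], [0.0367, 0.0089, 0, 0, 0, 0, 0.2], [0, 0, 0, 0, 0, 6.94, 0.2], [0, 0, 0, 0, 0, 6.94, 0.2], [0, 0, 0, 0, 0, 6.94, 0.2], [0, 0, 0, 0, 0, 6.94, 0.2], [0, 0, 0, 0, 0, 6.94, 0.2], [0, 0, 0, 0, 0, 6.94, 0.2], [0, 0, 0, 0, 0, 6.94, 0.2], [0, 0, 0, 0, 0, 6.94, 0.2], [0, 0, 0, 0, 0, 6.94, 0.2], [0, 0, 0, 0, 0, 6.94, 0.2], [0, 0, 0.005, 0, 0, 6.94, 0.2], [0, 0, 0.01, 0, 0, 6.94, 0.2], [0, 0, 0.01, 0, 0, 6.94, 0.2], [0, 0, 0, 0, 0, 0, 0.2], [0, 0, 0, 0, 0, 0, 0.2]]]'

```text
t: 18.43
ee_pos: [440.2, 378.1, 261.2]
orientation: [2.431, 1.99, -0.006]
ft_force: [0.5, 0.3, 0.1]
width: 35.0
```

```bash
python3 -c "
from h import *
plan(441.1,379,213,-11.6)
for n in ('top','scene'):
    cv2.imwrite(f'pics/{n}13.png',ctrl.get_image(n)[:,:,::-1])
b=cv2.imread('pics/scene13.png')[180:290,195:315];a=cv2.imread('pics/top13.png')[205:315,205:315]
cv2.imwrite('pics/d13.png',np.hstack([cv2.resize(a,(395,395),interpolation=2),cv2.resize(b,(400,395),interpolation=2)]))
"
```

```text
t 18.43 pos [440.25 378.15 261.19] yaw_y -11.41 tilt [-0. -0. -1.] w 35.0 F [0.5  0.34 0.15]
tool shift mm [ 1.13  0.77 48.18] turn about tool z 0.19
```

View pics/d13.png

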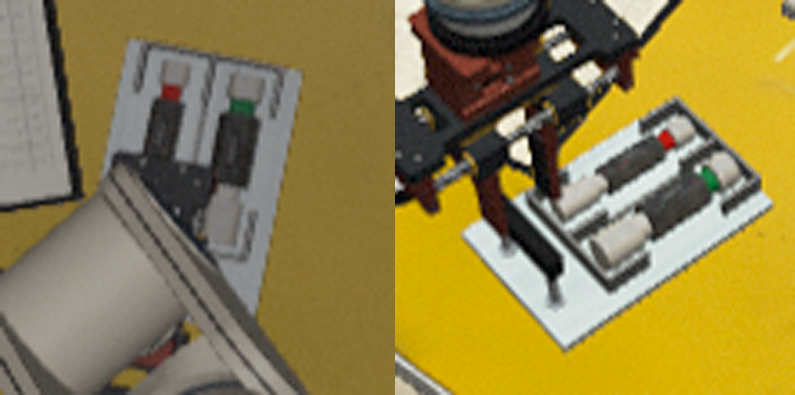

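Request:
jog_arm --steps '[[[0.001, 0.0008, 0.01, 0, 0, 0.2, 0.2], [0, 0, 0.01, 0, 0, 0, 0.2], [0, 0, 0.008, 0, 0, 0, 0.2], [0, 0, 0, 0, 0, 0, 0.2]]]'

```text
t: 18.87
ee_pos: [441.1, 378.9, 232.5]
orientation: [2.438, 1.981, -0.005]
ft_force: [-0.3, -0.1, -0.8]
width: 35.4
```

Request:
jog_arm --steps '[[[0, 0, 0.01, 0, 0, 0, 0.2], [0, 0, 0.01, 0, 0, 0, 0.2], [0, 0, 0, 0, 0, 0, 0.2], [0, 0, 0, 0, 0, 0, 0.2]]]'

```text
t: 19.2
ee_pos: [441.5, 379.2, 213.7]
orientation: [-2.438, -1.981, 0.003]
ft_force: [0.0, 1.0, -0.1]
width: 35.4
```

```bash
python3 -c "
from h import *
plan(441.1,379,213,-11.6)
for n in ('top','scene'):
    cv2.imwrite(f'pics/{n}14.png',ctrl.get_image(n)[:,:,::-1])
b=cv2.imread('pics/scene14.png')[180:290,195:315]
cv2.imwrite('pics/d14.png',cv2.resize(b,(655,600),interpolation=2))
"
```

```text
t 19.2 pos [441.51 379.18 213.75] yaw_y -11.82 tilt [-0. -0. -1.] w 35.4 F [ 0.02  1.01 -0.15]
tool shift mm [-0.26 -0.36  0.75] turn about tool z -0.22
```

View pics/d14.png

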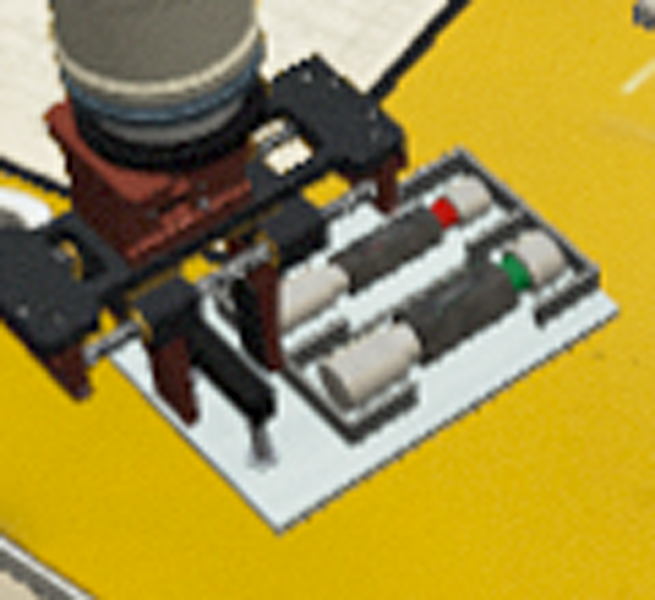

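Request:
jog_arm --steps '[[[0, 0, 0, 0, 0, 0, 1], [0, 0, 0, 0, 0, 0, 1], [0, 0, 0, 0, 0, 0, 1], [0, 0, 0, 0, 0, 0, 1], [0, 0, 0, 0, 0, 0, 1], [0, 0, 0, 0, 0, 0, 1], [0, 0, 0, 0, 0, 0, 1]]]'

```text
t: 19.88
ee_pos: [441.7, 379.5, 215.0]
orientation: [-2.438, -1.98, 0.0]
ft_force: [-3.5, -0.5, 5.0]
width: 13.7
```

Request:
jog_arm --steps '[[[0, 0, -0.0015, 0, 0, 0, 1], [0, 0, 0, 0, 0, 0, 1], [0, 0, 0, 0, 0, 0, 1]]]'

```text
t: 20.13
ee_pos: [441.6, 379.2, 215.6]
orientation: [2.438, 1.981, -0.002]
ft_force: [0.3, 0.2, -5.3]
width: 13.5
```

```bash
python3 -c "
from h import *
D=np.array([694.4,118.1]);b=np.radians(4.6)
ax=np.array([np.cos(b),np.sin(b)])
for s in (-205,-32):
  print(s,'grip tcp',D+ax*(s-79))
q=D+ax*(-205-79)
plan(q[0],q[1],215,4.6)
"
```

```text
-205 grip tcp [411.31  95.32]
-32 grip tcp [583.76 109.2 ]
t 20.13 pos [441.61 379.18 215.6 ] yaw_y -11.82 tilt [-0. -0. -1.] w 13.5 F [ 0.26  0.22 -5.33]
tool shift mm [-284.04   28.49    0.82] turn about tool z -16.42
```

Request:
jog_arm --steps '[[[-0.005, 0, 0, 0, 0, 0, 1], [-0.01, 0.001, 0, 0, 0, 0, 1], [-0.018, 0.002, 0, 0, 0, 0, 1], [-0.02, 0.002, 0, 0, 0, 0, 1], [-0.02, 0.002, 0, 0, 0, 0, 1], [-0.02, 0.002, 0, 0, 0, 0, 1], [-0.015, 0.001, 0, 0, 0, 0, 1], [-0.008, 0, 0, 0, 0, 0, 1], [0, 0, 0, 0, 0, -1.4, 1], [0, 0, 0, 0, 0, -2.5, 1], [0, 0, 0, 0, 0, -2.5, 1], [0, 0, 0, 0, 0, -2.5, 1], [0, 0, 0, 0, 0, -2.5, 1], [0, 0, 0, 0, 0, -2.5, 1], [0, 0, 0, 0, 0, -2.5, 1], [0, 0, 0, 0, 0, 0, 1], [0, 0, 0, 0, 0, 0, 1]]]'

```text
t: 21.55
ee_pos: [427.9, 264.3, 216.1]
orientation: [-2.131, -2.308, -0.0]
ft_force: [1.0, 0.5, -6.1]
width: 13.7
```

```bash
python3 -c "
from h import *
plan(411.3,95.3,215,4.6)
cv2.imwrite('pics/scene15.png',ctrl.get_image('scene')[:,:,::-1])
b=cv2.imread('pics/scene15.png')[190:340,195:375]
cv2.imwrite('pics/d15.png',cv2.resize(b,(720,600),interpolation=2))
"
```

```text
t 21.55 pos [427.88 264.34 216.12] yaw_y 4.57 tilt [ 0.  0. -1.] w 13.7 F [ 0.97  0.53 -6.07]
tool shift mm [-167.18  -30.      1.1 ] turn about tool z -0.03
```

View pics/d15.png

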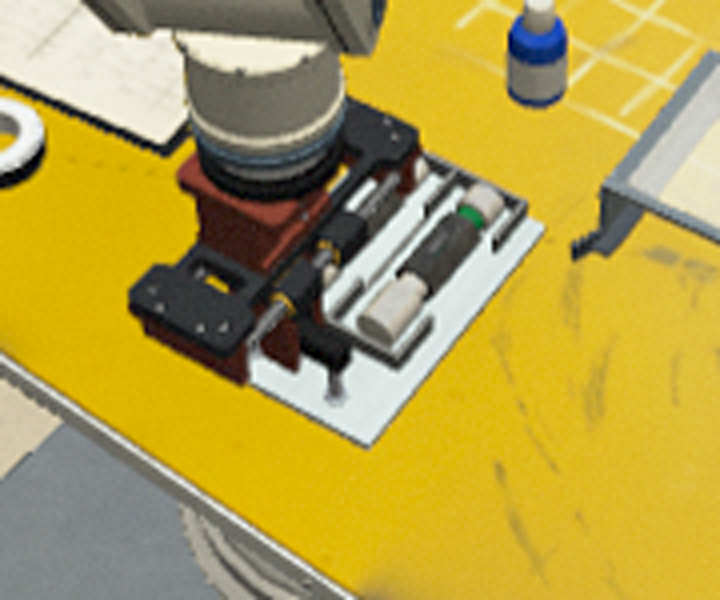

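Request:
jog_arm --steps '[[[-0.005, -0.001, 0, 0, 0, 0, 1], [-0.01, -0.002, 0, 0, 0, 0, 1], [-0.018, -0.003, 0, 0, 0, 0, 1], [-0.02, -0.004, 0, 0, 0, 0, 1], [-0.02, -0.004, 0, 0, 0, 0, 1], [-0.02, -0.004, 0, 0, 0, 0, 1], [-0.02, -0.004, 0, 0, 0, 0, 1], [-0.02, -0.004, 0, 0, 0, 0, 1], [-0.017, -0.003, 0, 0, 0, 0, 1], [-0.01, -0.001, 0, 0, 0, 0, 1], [-0.006, 0, 0, 0, 0, 0, 1], [0, 0, 0, 0, 0, 0, 1], [0, 0, 0, 0, 0, 0, 1]]]'

```text
t: 22.68
ee_pos: [411.4, 95.8, 216.3]
orientation: [2.132, 2.307, 0.001]
ft_force: [-0.1, -1.2, -3.7]
width: 13.7
```

```bash
python3 -c "
from h import *
plan(411.3,95.3,215,4.6)
for n in ('top','scene'):
    cv2.imwrite(f'pics/{n}16.png',ctrl.get_image(n)[:,:,::-1])
b=cv2.imread('pics/scene16.png')[200:360,250:430]
cv2.imwrite('pics/d16.png',cv2.resize(b,(675,600),interpolation=2))
b=cv2.imread('pics/top16.png')[145:295,290:440]
cv2.imwrite('pics/d17.png',cv2.resize(b,(600,600),interpolation=2))
"
```

```text
t 22.68 pos [411.43  95.79 216.29] yaw_y 4.49 tilt [ 0.  0. -1.] w 13.7 F [-0.07 -1.24 -3.7 ]
tool shift mm [-0.48 -0.17  1.29] turn about tool z -0.11
```

View pics/d16.png

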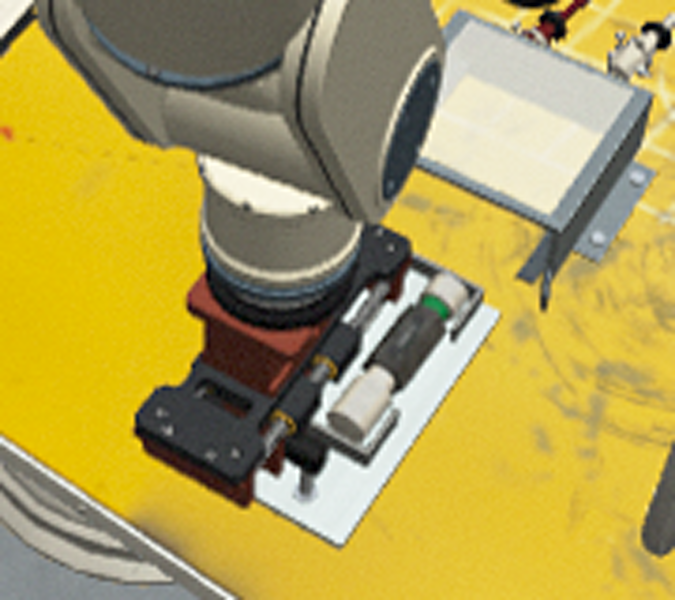

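View pics/d17.png

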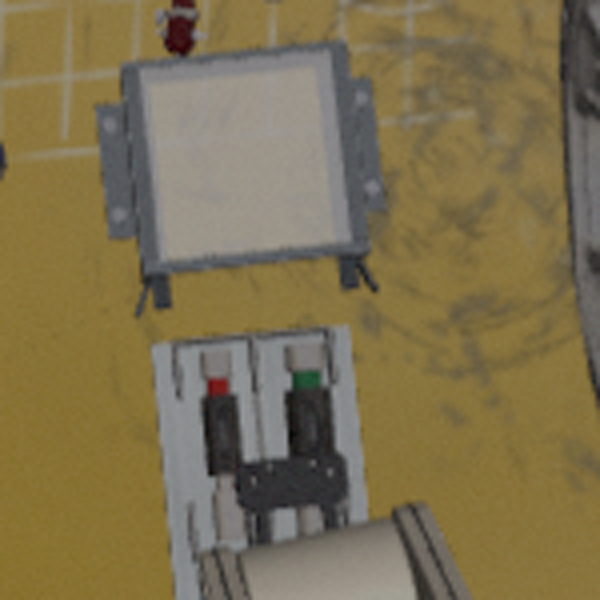

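```bash
cat > f2.py <<'E'
from h import *
f=lambda u:np.array(u)/4+[290,145]-.5+.125
c=to_world(f([[152,343],[350,325],[366,493],[176,560]]),8,'top')[:,:2]
print('carrier corners',c, np.linalg.norm(c[0]-c[1]))
print('front yaw',np.degrees(np.arctan2(c[0,1]-c[1,1],c[0,0]-c[1,0]))-90)
for i,j in((1,2),(0,3)):
  v=c[i]-c[j];print('side yaw',np.degrees(np.arctan2(v[1],v[0])))
d=to_world(f([[122,64],[346,41],[368,249],[146,272]]),56,'top')[:,:2]
print('dock',d);print('w',np.linalg.norm(d[3]-d[2]),np.linalg.norm(d[0]-d[1]),np.linalg.norm(d[0]-d[3]))
for i,j in((0,3),(1,2)):
  v=d[i]-d[j];print('side yaw',np.degrees(np.arctan2(v[1],v[0])))
for i,j in((0,1),(3,2)):
  v=d[i]-d[j];print('front yaw',np.degrees(np.arctan2(v[1],v[0]))-90)
m=(d[2]+d[3])/2
for a in (4.5,5,5.5):
  t=np.radians(a); n=np.array([-np.sin(t),np.cos(t)]); print(a,'lateral carrier-dock',((c[0]+c[1])/2-m)@n, 'center', ((c[0]+c[1])/2-d.mean(0))@n)
E
python3 f2.py; python3 - <<'E'
import cv2,numpy as np
a=cv2.imread('pics/top0.png')[180:230,305:395]
cv2.imwrite('pics/e1.png',cv2.resize(a,(792,440),interpolation=2))
a=cv2.imread('pics/top16.png')[205:240,320:390]
cv2.imwrite('pics/e2.png',cv2.resize(a,(784,392),interpolation=2))
E
```

```text
carrier corners [[580.52 180.22]
 [589.3   51.17]
 [479.85  43.96]
 [439.29 167.99]] 129.35053665156124
front yaw 3.8929303991928492
side yaw 3.7675521632467994
side yaw 4.949439331062429
dock [[754.97 195.61]
 [766.33  52.75]
 [632.8   42.74]
 [621.45 183.44]]
w 141.15214556085897 143.30969453146088 134.0777137462889
side yaw 5.207132788575101
side yaw 4.284747123347842
front yaw 4.543927412805019
front yaw 4.611579651682675
4.5 lateral carrier-dock 5.912520505717856 center 5.62460528179626
5 lateral carrier-dock 6.2777205970988375 center 6.574428750972312
5.5 lateral carrier-dock 6.642442615751166 center 7.523751551945042
```

View pics/e2.png

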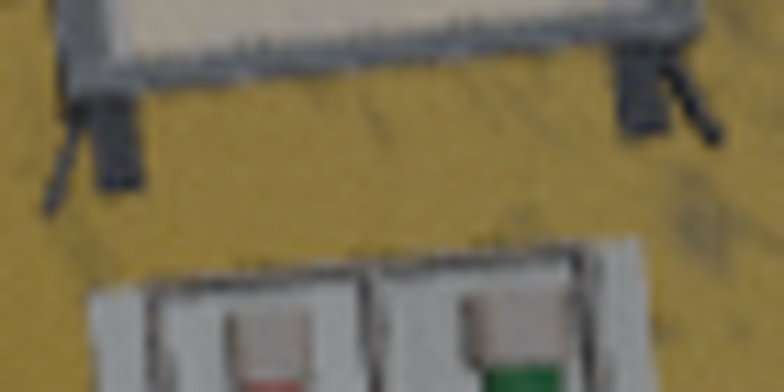

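```bash
python3 - <<'E'
from h import *
f=lambda u:np.array(u)/3.75+[250,200]-.5+.13
c=to_world(f([[499,314],[341,546]]),8,'scene')[:,:2]
v=c[0]-c[1];print(c,np.linalg.norm(v),np.degrees(np.arctan2(v[1],v[0])))
D=np.array([411.4,95.8])
for a in(3.5,4.5,5.5):
  t=np.radians(a);M=np.array([[np.cos(t),-np.sin(t)],[np.sin(t),np.cos(t)]])
  print(a,'expected FR,BR,FL',D+M@[176,-65],D+M@[-18,-65],D+M@[176,65])
g=to_world(f([[557,222],[650,95],[428,165]]),56,'scene')[:,:2];print('dock roof FR,BR',g)
f=lambda u:np.array(u)/[784/70,392/35]+[320,205]-.5
for z in (8,):
  print(to_world(f([[90,292],[640,238]]),z,'top'))
from fit import fit
ft=lambda u:np.array(u)/4+[290,145]-.5+.125
fs=lambda u:np.array(u)/3.75+[250,200]-.5+.13
h=lambda L,W,z:np.array([[L,W,z],[L,-W,z],[-L,-W,z],[-L,W,z]],float)
print('carrier');fit(h(97,65,8),{"top":{0:ft([152,343]),1:ft([350,325])},"scene":{1:fs([499,314]),2:fs([341,546])}},[487,104,.08])
E
```

```text
[[591.    51.87]
 [398.9   37.28]] 192.6550472161945 4.345144235040541
3.5 expected FR,BR,FL [591.04  41.67] [397.4   29.82] [583.1  171.42]
4.5 expected FR,BR,FL [591.96  44.81] [398.56  29.59] [581.76 174.41]
5.5 expected FR,BR,FL [592.82  47.97] [399.71  29.37] [580.36 177.37]
dock roof FR,BR [[639.62  46.14]
 [767.87  52.61]
 [629.83 135.17]]
[[580.01 180.47   8.  ]
 [589.66  52.42   8.  ]]
carrier
['top'] [488.14 109.11   0.07] deg 3.8940443721083393 rms px 0.08822484384763415
['scene'] [490.11 109.42   0.08] deg 4.384816037088536 rms px 0.1818807805617365
['top', 'scene'] [489.18 108.91   0.08] deg 4.320211235878212 rms px 0.34871099578975523
```

Request:
jog_arm --steps '[[[-0.002, 0.002, 0, 0, 0, -0.2, 1], [-0.002, 0.004, 0, 0, 0, 0, 1], [-0.002, 0.004, 0, 0, 0, 0, 1], [0, 0.002, 0, 0, 0, 0, 1], [0, 0, 0, 0, 0, 0, 1]]]'

```text
t: 23.2
ee_pos: [424.4, 91.0, 216.1]
orientation: [2.127, 2.311, 0.001]
ft_force: [0.5, -0.7, -4.0]
width: 13.6
```

```bash
python3 -c "
from h import *
plan(411.3,95.3,215,4.6)
for n in ('top','scene'):
    cv2.imwrite(f'pics/{n}17.png',ctrl.get_image(n)[:,:,::-1])
b=cv2.imread('pics/scene17.png')[220:350,320:420]
cv2.imwrite('pics/d18.png',cv2.resize(b,(460,598),interpolation=2))
a=cv2.imread('pics/top17.png')[185:255,315:395]
cv2.imwrite('pics/d19.png',cv2.resize(a,(680,595),interpolation=2))
"
```

```text
t 23.2 pos [424.4   91.05 216.13] yaw_y 4.77 tilt [ 0.  0. -1.] w 13.6 F [ 0.54 -0.7  -4.01]
tool shift mm [  5.33 -12.7    1.12] turn about tool z 0.17
```

View pics/d18.png

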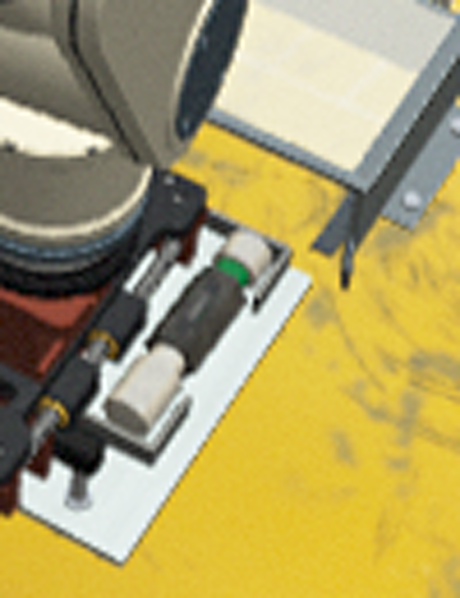

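View pics/d19.png

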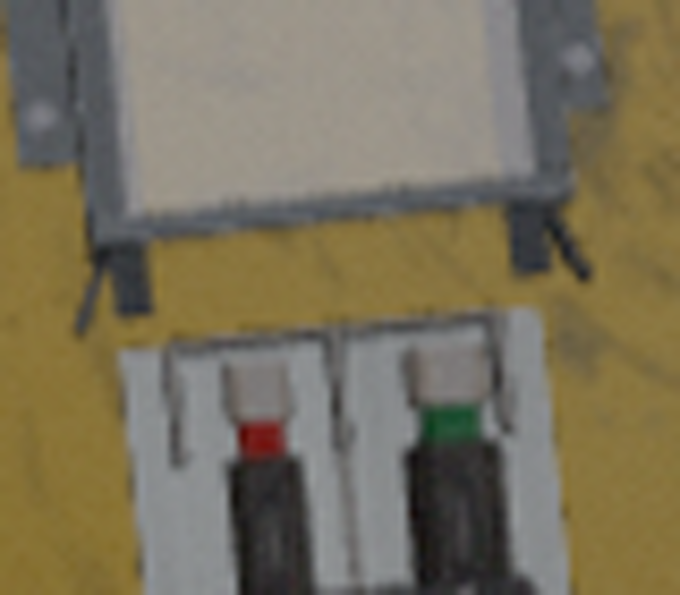

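Request:
jog_arm --steps '[[[0, 0.004, 0, 0, 0, 0, 1], [0, 0.006, 0, 0, 0, 0, 1], [0, 0.007, 0, 0, 0, 0, 1], [0, 0.007, 0, 0, 0, 0, 1], [0, 0.007, 0, 0, 0, 0, 1], [0, 0.007, 0, 0, 0, 0, 1], [0, 0.004, 0, 0, 0, 0, 1], [0, 0, 0, 0, 0, 0, 1]]]'

```text
t: 23.97
ee_pos: [466.9, 94.6, 216.3]
orientation: [2.126, 2.311, 0.003]
ft_force: [0.9, -0.9, -5.9]
width: 14.0
```

```bash
python3 -c "
from h import *
plan(583.8,109.2,215,4.6)
for n in ('top','scene'):
    cv2.imwrite(f'pics/{n}18.png',ctrl.get_image(n)[:,:,::-1])
b=cv2.imread('pics/scene18.png')[210:340,320:420]
a=cv2.imread('pics/top18.png')[175:245,315:395]
cv2.imwrite('pics/d20.png',np.hstack([cv2.resize(b,(300,390),interpolation=2),cv2.resize(a,(446,390),interpolation=2)]))
"
```

```text
t 23.97 pos [466.9   94.56 216.25] yaw_y 4.76 tilt [ 0.  0. -1.] w 14.0 F [ 0.9  -0.88 -5.87]
tool shift mm [  4.88 117.71   1.5 ] turn about tool z 0.16
```

View pics/d20.png

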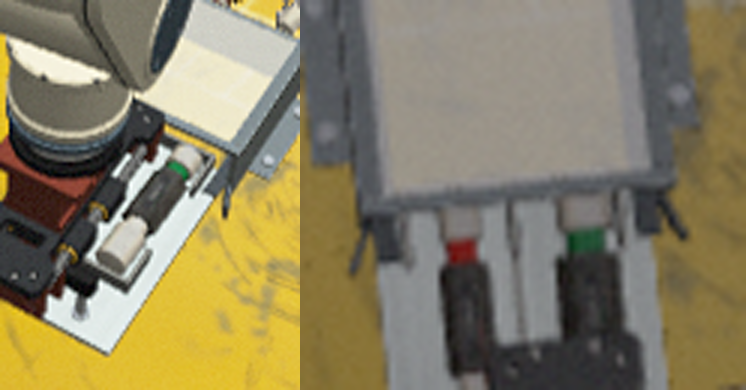

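Request:
jog_arm --steps '[[[0, 0.004, 0.0005, 0, 0, 0, 1], [0, 0.006, 0, 0, 0, 0, 1], [0, 0.006, 0, 0, 0, 0, 1], [0, 0.006, 0, 0, 0, 0, 1], [0, 0.006, 0, 0, 0, 0, 1], [0, 0.004, 0, 0, 0, 0, 1], [0, 0, 0, 0, 0, 0, 1]]]'

```text
t: 24.65
ee_pos: [498.6, 97.2, 215.8]
orientation: [2.126, 2.311, 0.002]
ft_force: [1.8, -0.7, -4.8]
width: 14.2
```

Request:
jog_arm --steps '[[[0, 0.004, 0, 0, 0, 0, 1], [0, 0.006, 0, 0, 0, 0, 1], [0, 0.006, 0, 0, 0, 0, 1], [0, 0.006, 0, 0, 0, 0, 1], [0, 0.006, 0, 0, 0, 0, 1], [0, 0.006, 0, 0, 0, 0, 1], [0, 0.006, 0, 0, 0, 0, 1], [0, 0.006, 0, 0, 0, 0, 1], [0, 0.004, 0, 0, 0, 0, 1], [0, 0, 0, 0, 0, 0, 1]]]'

```text
t: 25.48
ee_pos: [548.4, 101.4, 215.7]
orientation: [2.126, 2.311, 0.002]
ft_force: [2.3, -1.4, -4.6]
width: 13.6
```

```bash
python3 -c "
from h import *
plan(583.8,104.3,215,4.6)
for n in ('top','scene'):
    cv2.imwrite(f'pics/{n}19.png',ctrl.get_image(n)[:,:,::-1])
b=cv2.imread('pics/scene19.png')[190:320,320:420]
a=cv2.imread('pics/top19.png')[145:245,305:405]
cv2.imwrite('pics/d21.png',np.hstack([cv2.resize(b,(346,450),interpolation=2),cv2.resize(a,(450,450),interpolation=2)]))
"
```

```text
t 25.48 pos [548.4  101.37 215.75] yaw_y 4.77 tilt [ 0.  0. -1.] w 13.6 F [ 2.3  -1.43 -4.64]
tool shift mm [-0.03 35.52  0.81] turn about tool z 0.17
```

View pics/d21.png

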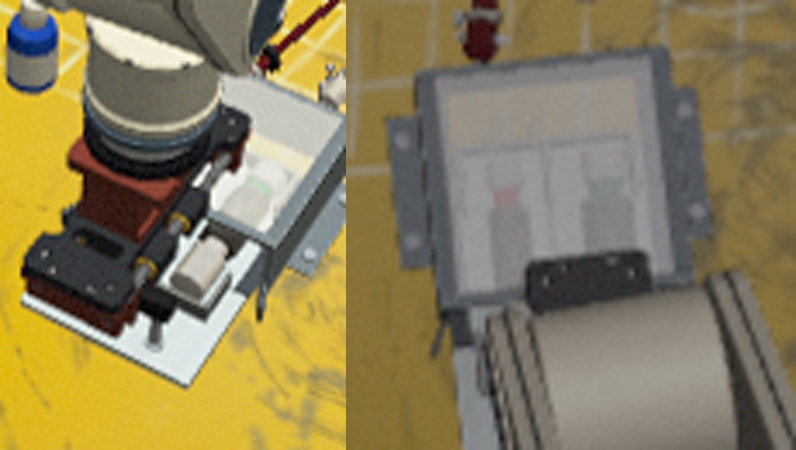

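Request:
jog_arm --steps '[[[0, 0.004, 0, 0, 0, 0, 1], [0, 0.005, 0, 0, 0, 0, 1], [0, 0.005, 0, 0, 0, 0, 1], [0, 0.005, 0, 0, 0, 0, 1], [0, 0.005, 0, 0, 0, 0, 1], [0, 0.004, 0, 0, 0, 0, 1], [0, 0.002, 0, 0, 0, 0, 1], [0, 0, 0, 0, 0, 0, 1]]]'

```text
t: 26.25
ee_pos: [577.8, 103.8, 215.7]
orientation: [2.126, 2.311, 0.002]
ft_force: [1.1, -0.5, -4.9]
width: 14.1
```

Request:
jog_arm --steps '[[[0, 0.001, 0, 0, 0, 0, 1], [0, 0.001, 0, 0, 0, 0, 1], [0, 0.001, 0, 0, 0, 0, 1], [0, 0, 0, 0, 0, 0, 1]]]'

```text
t: 26.58
ee_pos: [580.0, 104.0, 215.7]
orientation: [-2.127, -2.312, 0.0]
ft_force: [-1.7, -0.7, -2.4]
width: 13.7
```

Request:
jog_arm --steps '[[[0, 0.001, 0, 0, 0, 0, 1], [0, 0.001, 0, 0, 0, 0, 1], [0, 0, 0, 0, 0, 0, 1]]]'

```text
t: 26.83
ee_pos: [582.2, 104.2, 215.7]
orientation: [2.127, 2.312, 0.0]
ft_force: [-1.3, -1.5, -3.9]
width: 13.3
```

Request:
jog_arm --steps '[[[0, 0.001, 0, 0, 0, 0, 1], [0, 0.001, 0, 0, 0, 0, 1], [0, 0, 0, 0, 0, 0, 1]]]'

```text
t: 27.08
ee_pos: [583.7, 104.3, 215.6]
orientation: [-2.126, -2.311, 0.002]
ft_force: [-4.3, -1.6, -2.1]
width: 14.2
```

```bash
python3 -c "
from h import *
plan(583.8,104.3,215,4.6)
for n in ('top','scene'):
    cv2.imwrite(f'pics/{n}20.png',ctrl.get_image(n)[:,:,::-1])
b=cv2.imread('pics/scene20.png')[190:320,320:420]
a=cv2.imread('pics/top20.png')[145:245,305:405]
cv2.imwrite('pics/d22.png',np.hstack([cv2.resize(b,(346,450),interpolation=2),cv2.resize(a,(450,450),interpolation=2)]))
"
```

```text
t 27.08 pos [583.71 104.31 215.6 ] yaw_y 4.78 tilt [-0. -0. -1.] w 14.2 F [-4.3  -1.64 -2.09]
tool shift mm [-0.02  0.09  0.6 ] turn about tool z 0.18
```

View pics/d22.png

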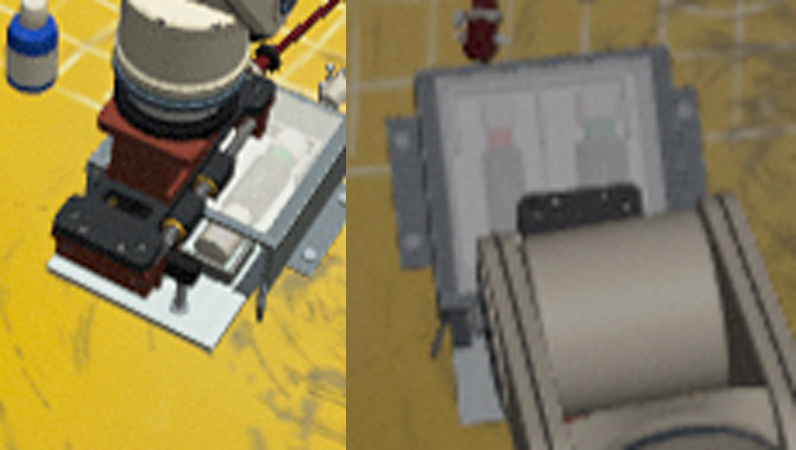

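Request:
jog_arm --steps '[[[0, 0.001, 0, 0, 0, 0, 1], [0, 0.001, 0, 0, 0, 0, 1], [0, 0, 0, 0, 0, 0, 1]]]'

```text
t: 27.43
ee_pos: [584.4, 104.3, 215.6]
orientation: [-2.125, -2.309, 0.007]
ft_force: [-11.8, -2.2, 6.2]
width: 13.7
```

Request:
jog_arm --steps '[[[0, 0.001, 0, 0, 0, 0, 1], [0, 0.001, 0, 0, 0, 0, 1], [0, 0, 0, 0, 0, 0, 1]]]'

```text
t: 27.68
ee_pos: [585.1, 104.4, 215.5]
orientation: [-2.123, -2.308, 0.011]
ft_force: [-18.0, -2.8, 11.8]
width: 14.1
```

```bash
python3 -c "
from h import *
D=np.array([694.4,118.1]);t=np.radians(4.6);ax=np.array([np.cos(t),np.sin(t)])
P=to_world([[380.6,290.8]],8,'scene')[0][:2];print(P,(P-D)@ax)
P=to_world([[305+464/4.5-346/4.5,145+421/4.5],[305+500/4.5-346/4.5,145+416/4.5]],8,'top')[:,:2];print(P,(P-D)@ax)
plan(583.8,104.3,215,4.6)
"
```

```text
[570.09  44.47] -129.817685487503
[[558.96 171.37]
 [561.38 150.51]] [-130.73 -130.  ]
t 27.68 pos [585.08 104.44 215.51] yaw_y 4.78 tilt [-0.01 -0.   -1.  ] w 14.1 F [-17.97  -2.79  11.85]
tool shift mm [-0.03 -1.28  0.52] turn about tool z 0.18
```

Request:
jog_arm --steps '[[[0, -0.001, 0, 0, 0, 0, 1], [0, -0.001, 0.0005, 0, 0, 0, 1], [0, 0, 0, 0, 0, 0, 1], [0, 0, 0, 0, 0, 0, 1]]]'

```text
t: 28.02
ee_pos: [584.3, 104.3, 215.5]
orientation: [-2.125, -2.31, 0.006]
ft_force: [-13.4, -3.6, 9.7]
width: 13.8
```

Request:
jog_arm --steps '[[[0, -0.001, 0, 0, 0, 0, 1], [0, 0, 0, 0, 0, 0, 1], [0, 0, 0, 0, 0, 0, 0.2], [0, 0, 0, 0, 0, 0, 0.2], [0, 0, 0, 0, 0, 0, 0.2], [0, 0, 0, 0, 0, 0, 0.2], [0, 0, 0, 0, 0, 0, 0.2], [0, 0, 0, 0, 0, 0, 0.2]]]'

```text
t: 28.68
ee_pos: [585.3, 104.5, 215.3]
orientation: [2.127, 2.312, 0.001]
ft_force: [-0.0, 0.3, 0.9]
width: 35.2
```

Request:
jog_arm --steps '[[[0, 0, -0.01, 0, 0, 0, 0.2], [0, 0, -0.02, 0, 0, 0, 0.2], [0, 0, -0.03, 0, 0, 0, 0.2], [0, 0, -0.04, 0, 0, 0, 0.2], [0, 0, -0.04, 0, 0, 0, 0.2], [0, -0.04, 0, 0, 0, 0, 0.2], [0, -0.04, 0, 0, 0, 0, 0.2], [0, -0.04, 0, 0, 0, 0, 0.2], [0.04, -0.02, 0, 0, 0, 0, 0.2], [0.04, 0, 0, 0, 0, 0, 0.2], [0.04, 0, 0, 0, 0, 0, 0.2], [0.04, 0, 0, 0, 0, 0, 0.2], [0.04, 0, 0, 0, 0, 0, 0.2], [0, 0, 0, 0, 0, 0, 0.2]]]'

```text
t: 29.85
ee_pos: [430.2, 295.0, 356.5]
orientation: [-2.122, -2.316, -0.007]
ft_force: [0.6, 0.4, -0.2]
width: 35.2
```

```bash
python3 -c "
from h import *
print(ctrl.get_obs()['t'])
for n in ('top','scene'):
    cv2.imwrite(f'pics/{n}21.png',ctrl.get_image(n)[:,:,::-1])
b=cv2.imread('pics/scene21.png')[190:320,320:420]
a=cv2.imread('pics/top21.png')[145:255,305:405]
cv2.imwrite('pics/d23.png',np.hstack([cv2.resize(b,(369,480),interpolation=2),cv2.resize(a,(430,473),interpolation=2)][:1]))
cv2.imwrite('pics/d24.png',cv2.resize(a,(545,600),interpolation=2))
"
```

```text
29.85
```

View pics/d23.png

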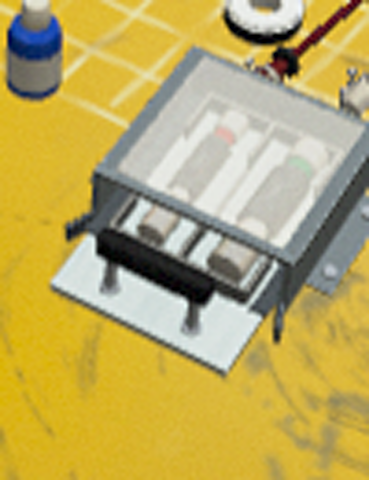

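View pics/d24.png

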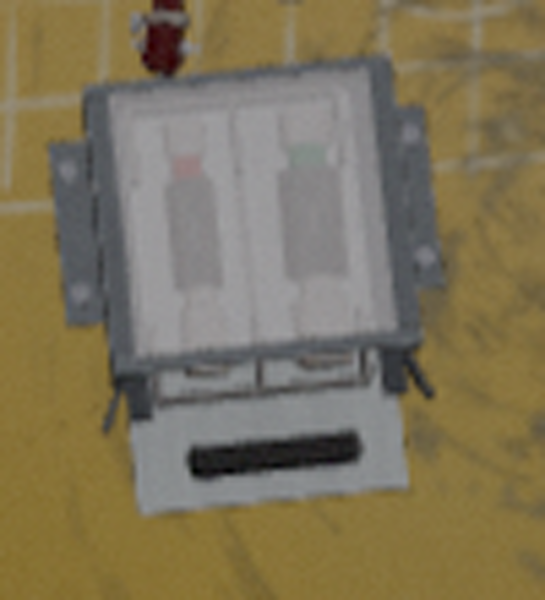

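View pics/scene21.png

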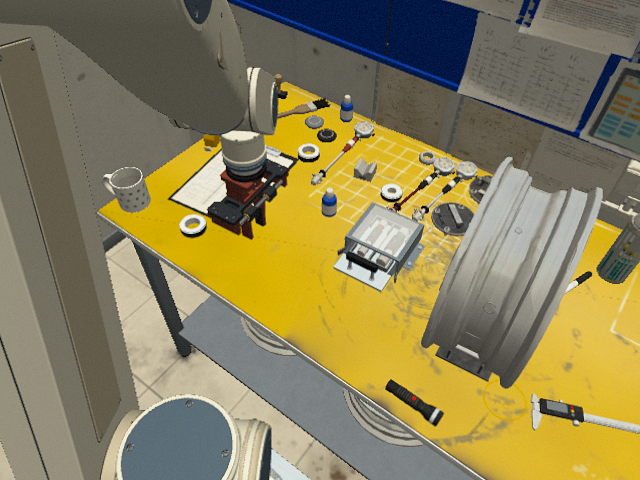

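```bash
python3 -c "
from h import *
from fit import fit
ft=lambda u:np.array(u)/5.45+[305,145]-.4
fs=lambda u:np.array(u)/3.69+[320,190]-.36
h=lambda L,W,z:np.array([[L,W,z],[L,-W,z],[-L,-W,z],[-L,W,z]],float)
hh=h(97,65,8);
D=fit(h(69,73,56),{'top':dict(enumerate(ft([[84,88],[390,58],[420,342],[114,374]]))),'scene':dict(enumerate(fs([[195,47],[372,126],[291,262],[95,172]])))},[694,118,.08])
x=fit(hh,{'top':{2:ft([408,487]),3:ft([143,515])},'scene':{2:fs([226,373]),3:fs([52,285])}},[662,115,.08])
t=D[2];d=x[:2]-D[:2];print(d[0]*np.cos(t)+d[1]*np.sin(t),-d[0]*np.sin(t)+d[1]*np.cos(t),np.degrees(x[2]-D[2]))
print(ctrl.get_obs()['t'],ctrl.get_obs()['ft_force'])
"
```

```text
['top'] [692.92 119.07   0.08] deg 4.462058404930722 rms px 0.6103240760931399
['scene'] [696.33 120.1    0.09] deg 5.188995171787492 rms px 1.3831622186713974
['top', 'scene'] [694.27 119.38   0.08] deg 4.797640122832185 rms px 1.165104531720894
['top'] [659.49 117.08   0.08] deg 4.741139007763521 rms px 0.39082455092748236
['scene'] [662.7  114.91   0.07] deg 4.09984496132759 rms px 0.284933130503113
['top', 'scene'] [661.04 115.87   0.08] deg 4.454785538746367 rms px 0.5717969056842216
-33.405204370021764 -0.7178175254415566 -0.3428545840858174
29.95 [-0.75 -0.59 -0.47]
```

```bash
python3 -c "
from workcell import ctrl
print(ctrl.close_job())"
```

```text
the job is handed in; nothing more can be done
None
```

I put the thin gauge in the left cell and the thick gauge in the right, then slid the loaded carrier into the dock until it stopped. I released it, moved the arm clear and handed the job in at about 30 s. No verdict was reported.

**Seating:** The push force rose to about 18 N where the stop should be. After release, the cameras put the carrier at x ≈ -33.4 mm in the dock's frame (home is -32), y ≈ -0.7 mm and about 0.3° off straight.

**Gauges and bystanders:** The last pictures show both gauges in their cells through the clear roof. The ink bottle, torch and setting ring look unmoved to the eye. I did not measure their positions again at the end.

**Disagreements:**
- The two cameras differ by 3–4 mm in x, so I used a combined fit of both. That leaves roughly 2 mm of uncertainty on the final depth.
- After the drag, the carrier sat about 7 mm to the side of where the gripper's pose implied. The cause is unknown: either a slip in the grip or an off-centre grasp. I corrected it from the pictures by shifting 6 mm before it entered the dock.

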